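# Load the end-drilling jig and clamp it up

## Robot

A 6-joint arm with a two-finger parallel gripper is mounted at the origin on the work surface. World frame = base frame: x ahead of the robot, y to its left, z up, the work surface at z = 0. Lengths are in mm, angles in rad, forces in N, time in s.
With the tool pointing down it reaches from about 350 to 1000 mm from the base axis. Payload 7.1 kg.
Tool frame: the origin (TCP) lies between the finger pads; the fingertips stand 19 mm ahead of it and the grasp point (between the pads) is the TCP (bot.finger_overhang is the z of the fingertips in the tool frame, in mm); z points along the fingers, y is the line along which they close (so a half turn about z gives the same grasp; the last joint's range is limited). The gripper opens to 85 mm and grips with 20 to 120 N. Pads are 22 mm wide; open, the fingers measure 114 mm over their backs; the gripper's body (76 mm by 85 mm) begins 54 mm behind the grasp point. The pads swing forward as they close: fully open they stand 13 mm farther back than shut.
Start: joints at [1.266, 0.423, 1.63, -0, 1.089, -0.019], TCP at [176.172, 599.64, 250.319] pointing down, gripper open.
Joint ranges: [-3, 3], [-0.9, 2.11], [0.09, 2.58], [-1.31, 4.45], [0.11, 2.69], [-2.54, 2.54]. Speed limits (rad/s): [2.39, 2.39, 3.01, 3.14, 3.14, 3.14].

## Interface

Orientations are given as a unit quaternion [w, x, y, z].
In Python, from plant import bot, imaging gives the robot as it stands. The module is installed in compiled form; this text tells all that it offers.
- The arm moves only by the tool jog_arm, never from a script. Its argument "moves" is one flat list of numbers, 5 for each row, row after row: the finger opening in cm, from 0 to 8.54, then the shift along the tool's x, y, z in cm, then the turn about the tool's z in rad. A call has 1 to 12 rows; each row is the pose to reach, as a shift and turn from the pose commanded when the call began, along the tool's axes at that moment; what a row does not reach only later rows make up. A row lasts 1/12 s, in which the tool goes at most 41.7 mm and 7.16 degrees, less where a joint would pass 70% of its speed; a pose out of reach is approached as far as the arm can. A call with a gripper value outside its range is refused whole. The fingers move at their own pace and stop on an object; "grip_force" is the grip in N (left out, the last holds). Time passes only in rows, so rows that repeat a pose let the fingers close. It gives the time, the measured TCP pose, the force, the opening and the grip force at its end, in the units of the state.
- bot.state(): the state, without advancing time (a new reading comes with each control period).
- imaging.snapshot(name): name is "scene" or "top" or "wrist"; returns a dict with "color" (400x640x3 uint8, red, green, blue), "mtx" (3x3 intrinsics, pixels), "distortion" ([k1, k2, p1, p2, k3] as OpenCV has them; the pictures are not rectified), "view" (4x4, takes a point from world to camera coordinates); the wrist camera has in their place "tool_from_camera" (4x4, takes a point from camera to tool coordinates, whose origin is the TCP and whose axes are the flange's). Camera axes: x right, y up, looking along -z (the intrinsics and any distortion apply to the point x, -y, -z); pixel columns grow to the right and rows downward; lengths in mm; the calibration is good to about 2 mm. A picture is of the moment at which its call begins: read the wrist's pose just before it. There is no depth.
- bot.hand_in(): hands the job in; it is judged then, once.
The state is a dict: "time": time; "joint_pos": joint angles; "joint_vel": joint speeds; "effort": joint torques, N m; "ee_pos": TCP position; "tool_rot": TCP orientation; "ft_force": force on the tool from outside, world axes, zero at the start; "wrist_torque": the same for the moment, N m; "grip_width": finger opening in mm; "grasp_force": force on a finger pad.
Only numpy, scipy, OpenCV 4.12 (cv2) and the standard library are available. Lean on these libraries where they do the work, as an engineer would, in place of code of your own. Each camera call takes 0.05 s, during which the arm holds its last target. There are 200 camera calls.

## Task

Make the jig ready for drilling: lay every handle blank on the bench in a slot of its own, flat on the slot's floor with its round spigot end pushed up against the fence, then press the hold-down lever down by its handle until the spring catch holds it. Take the aluminium guide strip out of the rack and stand it on the jig's base, grip tab up, flat against the outer face of the fence with its ends level with the fence's ends, and clip the spring clamp from the rack over the top of fence and strip, pushed down home, so that it pinches them together. Leave the bottle, the jar, the sanding block and the drill where they are.

Things in the scene. Friction and masses are not known exactly. Their poses are not given: they have to be found in the camera images.
- jig: Fixed drilling jig, plywood base 12 mm thick (x -125 to 175, y -184 to 134 mm). Origin on the bench, midway across 4 slots; x from fence (robot side) to hinge, y along fence, z up. Slots 32 mm wide at y = -75, -25, 25, 75, floor z = 12, dividers to z = 20 (x -50 to 45). A blank in place has its axis at z = 24, its spigot end at x = -60. Raised, the lever's bar hangs over x 68 to 115, z 170 to 205.
- fence: The jig's upright wooden fence, 16 mm thick: jig x = -76 (outer face, robot side) to -60 (inner face), y = -100 to 100, top at z = 75 mm. Origin: centre of its foot, jig (-68, 0, 12) mm; axes as the jig's.
- lever (a joint): Sprung hold-down lever, rad: 0 raised by its spring (arms 1.15 above level, from the far hinge up over the slots), 1.15 level and held by the catch, stop 1.195. Push it to 1.175 or more: the hook snaps over, and let go it rests at 1.15. At the handle 1 to 2 N, at the end 4 to 8 N. A steel yoke; its rubber-faced bar across the slots is sprung 11 mm and bears on blanks of 24 mm.
- lever_handle (a point): Centre of the lever's black cross-handle: a round bar 22 mm in diameter, 66 mm long along the jig's y, 245 mm from the hinge. Raised at about jig (55, -185, 284) mm, latched at (-90, -185, 60) mm. Axes: x along the arm to the hinge, z square to the arm, upwards.
- lever_hinge (a point): Point on the lever's hinge axis (along the jig's y) in line with the handle: jig (155, -185, 60) mm.
- catch (a joint): Spring hook beside the lever's right arm at jig (-25, -170) mm, rad: 0 at rest, about 0.2 when the lever's pin pushes it aside towards the fence; it snaps over the pin by itself. Pushing its thumb tab (top, jig x = -48, z = 95 mm) 8 mm towards the fence frees the lever.
- blank1: Beech tool-handle blank 100 mm long, 45 g: square bar 24 x 24 x 82 mm and at its -x end a turned spigot 18 mm in diameter, 18 mm long. Origin on its axis at mid-length, 12 mm above what it lies on; x along it, away from the spigot. Two to four of the four alike are there, on the bench left of the jig.
- blank2: Beech tool-handle blank 100 mm long, 45 g: square bar 24 x 24 x 82 mm and at its -x end a turned spigot 18 mm in diameter, 18 mm long. Origin on its axis at mid-length, 12 mm above what it lies on; x along it, away from the spigot. Two to four of the four alike are there, on the bench left of the jig.
- blank3: Beech tool-handle blank 100 mm long, 45 g: square bar 24 x 24 x 82 mm and at its -x end a turned spigot 18 mm in diameter, 18 mm long. Origin on its axis at mid-length, 12 mm above what it lies on; x along it, away from the spigot. Two to four of the four alike are there, on the bench left of the jig.
- blank4: Beech tool-handle blank 100 mm long, 45 g: square bar 24 x 24 x 82 mm and at its -x end a turned spigot 18 mm in diameter, 18 mm long. Origin on its axis at mid-length, 12 mm above what it lies on; x along it, away from the spigot. Two to four of the four alike are there, on the bench left of the jig.
- blank1_end (a point): Centre of the end face of blank1's spigot (50 mm from its origin, towards -x).
- blank2_end (a point): Centre of the end face of blank2's spigot (50 mm from its origin, towards -x).
- blank3_end (a point): Centre of the end face of blank3's spigot (50 mm from its origin, towards -x).
- blank4_end (a point): Centre of the end face of blank4's spigot (50 mm from its origin, towards -x).
- rack: Wooden rack fixed to the bench on the right, base 230 x 160 x 12 mm, origin on the bench at its middle. The guide strip stands along x at y = 50 mm between two lips 10 mm high, 18 mm apart; an upright board 26 mm thick, 150 mm long along x (y = -50 mm, top z = 75 mm) carries the spring clamp.
- strip: Aluminium drill-guide strip with 4 bushed holes, standing upright: 12 mm thick (x), 200 mm long (y), 63 mm high, with a grip tab 12 mm thick, 50 mm long (y -25 to 25), z = 63 to 91 mm. Both faces alike. 0.2 to 0.33 kg. Origin: centre of its foot. In place: on the jig's base against the fence's outer face, origin at jig (-82, 0, 12) mm, its 63 mm top level with the fence.
- clamp: Steel spring clamp like a big clothes peg, mouth down, 24 mm wide. Origin on the pivot, x across the jaws, y along the pivot, z up to the handles; the frame is the -x half's and leans up to 0.3 rad as it opens. Pads 31 to 42 mm below the pivot; home, the pivot is 7.5 mm above the board's edge. Handles 58 mm high: outside 55 mm apart at 40 mm up, 66 at the top; squeezed to the stop 32 mm. 0.13 kg.
- clamp_jaw (a joint): Angle between the clamp's halves, rad: 0 with the jaw pads 26 mm apart, 0.06 at 28 mm, stop 0.54 at about 44 mm (handles squeezed nearly parallel, about 11 N), -0.7 shut. Its spring pinches with about 10 N.
- bottle: Bystander: amber glass bottle, 68 mm across, 170 mm high.
- jar: Bystander: clear screw jar with white lid, 72 mm across, 85 mm high.
- sanding_block: Bystander: grey sanding block, 100 x 68 x 45 mm.
- drill: Bystander: green and black cordless drill lying on its side, about 270 x 200 mm, 60 mm high.
Mind the look-alikes: they are no part of the job. What is meant by the strip is not brown or pink, and is the larger of those in its own colour.

How it is judged (in metres and radians):
On the way, in this order (a step that is already met when the one before it is completed fails the run):
1. every blank that is there lies in a slot, spigot end against the fence (x of blank1_end in the frame of jig between -0.065 and -0.055 m and z of blank1_end in the frame of jig between 0.02 and 0.028 m and y of blank1_end in the frame of jig between -0.085 and 0.085 m and angle between the x axis of each of blank1, blank2, blank3, blank4 and the x axis of jig, either way round below 0.1 rad and x of blank2_end in the frame of jig between -0.065 and -0.055 m and z of blank2_end in the frame of jig between 0.02 and 0.028 m and y of blank2_end in the frame of jig between -0.085 and 0.085 m and x of blank3_end in the frame of jig between -0.065 and -0.055 m and z of blank3_end in the frame of jig between 0.02 and 0.028 m and y of blank3_end in the frame of jig between -0.085 and 0.085 m and x of blank4_end in the frame of jig between -0.065 and -0.055 m and z of blank4_end in the frame of jig between 0.02 and 0.028 m and y of blank4_end in the frame of jig between -0.085 and 0.085 m), for 0.2 s.
2. the lever is down and its catch holds it (value of joint lever above 1.12 rad and value of joint catch below 0.05 rad and contact force between the fingers and lever below 0.1 N), for 0.3 s.
At the end, for the whole second after the job is handed in: All blanks level in slots (within 4 mm of height, 0.1 rad), spigots within 5 mm of the fence; lever above 1.12 rad; strip upright on the base, within 4 mm of the fence, ends level within 8 mm; clamp over the edge of both (pivot 1 to 21 mm above it), pinching each with over 1 N, at rest (all of step 1 and value of joint lever above 1.12 rad and x of strip in the frame of jig between -0.086 and -0.078 m and y of strip in the frame of jig between -0.008 and 0.008 m and z of strip in the frame of jig between 0.009 and 0.016 m and angle between the y axis of strip and the y axis of jig, either way round below 0.05 rad and angle between strip's own z axis and vertical below 0.1 rad and x of clamp in the frame of jig between -0.09 and -0.058 m and y of clamp in the frame of jig between -0.095 and 0.095 m and z of clamp in the frame of jig between 0.076 and 0.096 m and contact force between clamp and strip above 1 N and contact force between clamp and fence above 1 N and linear speed of clamp below 0.02 m/s); the robot touches nothing.
It fails at once if the bottle is pushed from its place (more than 30 mm) (distance of bottle from where it was at the start of the episode above 0.03 m).
It fails at once if the jar is pushed from its place (more than 30 mm) (distance of jar from where it was at the start of the episode above 0.03 m).
It fails at once if the sanding block is pushed from its place (more than 30 mm) (distance of sanding_block from where it was at the start of the episode above 0.03 m).
It fails at once if the drill is pushed from its place (more than 30 mm) (distance of drill from where it was at the start of the episode above 0.03 m).
Of blank1, blank2, blank3, blank4 only 2 to 4 are there at a start; the rules pass over those that are not, and their reading is None.
At some moment in a run one of blank1, blank2, blank3, blank4 may be knocked a few centimetres aside while the robot is not near it.
It also fails if it takes over 210 s, if anything falls off the work surface, if the arm or the gripper's body presses on something with over 40 N, if the wrist force passes 120 N, or if a joint passes its speed limit or range.

## Working session

There is one attempt and no reset: what is moved stays moved. The work goes in short steps, Python scripts to look and compute and a tool call to move; the robot and the scene stay as the last step left them, time stands still between calls to the robot, and variables do not carry over. Pictures are saved under pics/ and viewed, at most 15 in all, crops included, and the job is handed in when it is done.

Besides the shell and the picture viewer there is one more tool, called after "Call:" by a JSON object that holds its "method" and its "body". jog_arm: Moves the arm, as the interface text tells. Its arguments: {"type":"object","properties":{"moves":{"type":"array"},"grip_force":{"type":"number"}},"required":["moves"]}

```bash
mkdir -p pics
cat > h.py <<'E'
import numpy as np, cv2, json
from plant import bot, imaging
from scipy.spatial.transform import Rotation as R
def snap(n):
    st=bot.state(); s=imaging.snapshot(n); s['st']=st
    return s
def cam2world(s):
    if 'view' in s: return np.linalg.inv(np.array(s['view']))
    q=s['st']['tool_rot']; T=np.eye(4); T[:3,:3]=R.from_quat([q[1],q[2],q[3],q[0]]).as_matrix(); T[:3,3]=s['st']['ee_pos']
    return T@np.array(s['tool_from_camera'])
def rays(s,px):
    px=np.array(px,float).reshape(-1,1,2)
    u=cv2.undistortPoints(px,np.array(s['mtx']),np.array(s['distortion'])).reshape(-1,2)
    T=cam2world(s); d=np.c_[u[:,0],-u[:,1],-np.ones(len(u))]@T[:3,:3].T
    return T[:3,3],d
def onplane(s,px,z):
    o,d=rays(s,px); t=(z-o[2])/d[:,2]; return o+d*t[:,None]
def proj(s,P):
    P=np.array(P,float).reshape(-1,3); V=np.linalg.inv(cam2world(s)); c=P@V[:3,:3].T+V[:3,3]
    c=c*[1,-1,-1]
    return cv2.projectPoints(c,np.zeros(3),np.zeros(3),np.array(s['mtx']),np.array(s['distortion']))[0].reshape(-1,2)
def save(s,f): cv2.imwrite('pics/'+f,s['color'][:,:,::-1])
def jig():
    return json.load(open('jig.json'))
E
python3 - <<'E'
from h import *
import pickle
for n in ('scene','top','wrist'):
    s=snap(n); pickle.dump(s,open(n+'.pkl','wb')); save(s,n+'0.png')
    T=cam2world(s); print(n,T[:3,3].round(),(-T[:3,2]).round(2))
print(bot.state())
E
```

```text
scene [1241.  274. 1311.] [-0.5  -0.26 -0.82]
top [ 318. -110. 1523.] [ 0.15  0.01 -0.99]
wrist [106. 620. 373.] [ 0.28 -0.08 -0.96]
{'time': 0.15, 'joint_pos': array([ 1.26600102e+00,  4.23710788e-01,  1.63047607e+00, -3.21752351e-05,
        1.08858147e+00, -1.90018346e-02]), 'joint_vel': array([-4.30951554e-04, -1.69687188e-03, -1.74351931e-03, -6.66348022e-05,
        1.84520396e-03,  3.58071904e-04]), 'effort': array([-1.07123997e-03, -5.57775521e+01, -2.82018542e+01, -1.74379152e-04,
        4.76769026e-03, -2.63912813e-05]), 'ee_pos': array([176.06915314, 599.29041004, 249.71092094]), 'tool_rot': array([-8.06924936e-05,  1.42403501e-01,  9.89808515e-01, -5.82447638e-04]), 'ft_force': array([-0.07976691, -0.55239683,  0.23647443]), 'wrist_torque': array([0.01024971, 0.02562903, 0.00973654]), 'grasp_force': 0.0, 'grip_width': 85.17816975473006}
```

View pics/top0.png

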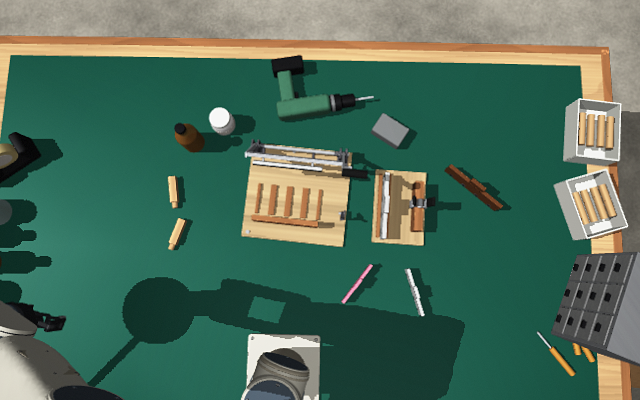

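View pics/scene0.png

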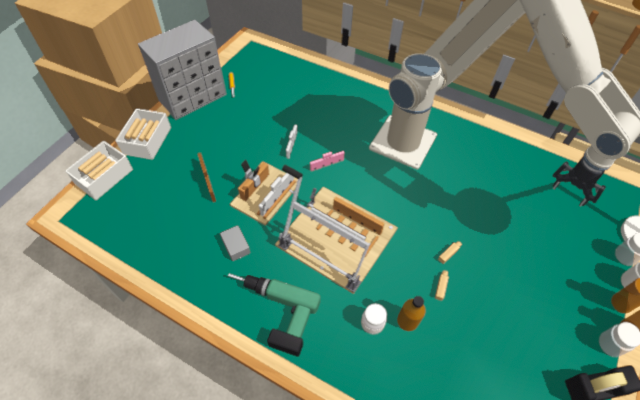

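The top view shows two blanks at (174,191) and (177,234), the jig at (298,200) and the rack at (400,207). Candidates for the strip:
- aluminium piece in the rack, (385,205)
- small white piece on the bench, (414,292)
- pink piece, (357,284)
- brown piece, (474,187)

I choose the one in the rack because it is the larger aluminium one. I'll check that in a crop.

Run:
```python
from h import *
import pickle
s=pickle.load(open('top.pkl','rb'));im=s['color'][:,:,::-1]
c=cv2.resize(im[135:255,235:435],None,fx=4,fy=4,interpolation=cv2.INTER_CUBIC);cv2.imwrite('pics/c1.png',c)
hsv=cv2.cvtColor(im,cv2.COLOR_BGR2HSV)
m=((hsv[:,:,0]<30)&(hsv[:,:,2]>110)).astype(np.uint8)
m[:, :150]=0;m[:150]=0;m[:,440:]=0;m[255:]=0
n,l,st,ce=cv2.connectedComponentsWithStats(m)
for i in range(1,n):
    if st[i,4]>80:
        cs,_=cv2.findContours((l==i).astype(np.uint8),0,2)
        k=max(cs,key=cv2.contourArea);r=cv2.minAreaRect(k);b=cv2.boxPoints(r)
        z=12 if st[i,4]>1000 else 20
        print(st[i],ce[i].round(1),b.round(1).tolist(),onplane(s,b,z).round(0)[:,:2].tolist(),onplane(s,ce[i],z).round(1))
```

```text
[266 150  47   9 237] [290.7 153.1] [[265.6000061035156, 154.3000030517578], [266.20001220703125, 147.89999389648438], [312.29998779296875, 151.8000030517578], [311.70001220703125, 158.10000610351562]] [[663.0, 73.0], [683.0, 72.0], [674.0, -74.0], [653.0, -73.0]] [[668.3  -6.   20. ]]
[314 153  24   8 126] [325.5 156.7] [[313.79998779296875, 158.6999969482422], [314.29998779296875, 152.5], [337.3999938964844, 154.3000030517578], [336.8999938964844, 160.5]] [[652.0, -80.0], [672.0, -81.0], [668.0, -154.0], [648.0, -153.0]] [[ 659.  -116.3   20. ]]
[ 241  156  109   91 7415] [295.8 203.8] [[240.8000030517578, 235.8000030517578], [249.5, 155.0], [351.20001220703125, 165.89999389648438], [342.5, 246.6999969482422]] [[404.0, 141.0], [661.0, 126.0], [633.0, -198.0], [378.0, -175.0]] [[508.1 -26.6  12. ]]
[264 157  48   9 202] [286.6 161.3] [[263.6000061035156, 161.10000610351562], [264.0, 156.6999969482422], [311.3999938964844, 161.6999969482422], [310.8999938964844, 166.10000610351562]] [[641.0, 79.0], [655.0, 78.0], [642.0, -72.0], [628.0, -71.0]] [[641.7   6.2  20. ]]
[ 371  169   56   77 3065] [399.1 207.8] [[370.79998779296875, 242.39999389648438], [374.79998779296875, 168.8000030517578], [427.0, 171.6999969482422], [422.8999938964844, 245.3000030517578]] [[393.0, -262.0], [625.0, -273.0], [620.0, -439.0], [388.0, -424.0]] [[ 502.6 -350.1   12. ]]
[168 176   9  32 219] [172.4 190.6] [[167.60000610351562, 176.10000610351562], [175.0, 175.60000610351562], [177.1999969482422, 206.8000030517578], [169.89999389648438, 207.39999389648438]] [[586.0, 380.0], [588.0, 357.0], [489.0, 343.0], [487.0, 366.0]] [[539.9 361.6  20. ]]
[168 218  17  32 233] [175.8 232.9] [[165.6999969482422, 247.10000610351562], [178.0, 217.1999969482422], [185.0, 220.10000610351562], [172.6999969482422, 249.89999389648438]] [[363.0, 371.0], [457.0, 338.0], [448.0, 316.0], [355.0, 348.0]] [[407.8 342.3  20. ]]
```

View pics/c1.png

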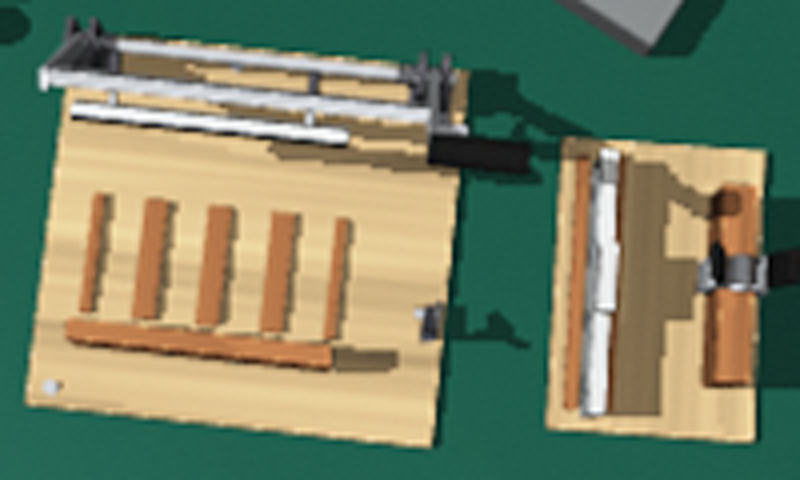

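The crop confirms it. The strip in the rack is full length with a grip tab, at crop (600,285). The clamp is on the board at crop (740,272). The lever is raised, with its black handle at crop (480,152). Next I'll fit the jig and rack poses to the picked corners.

```bash
cat >> h.py <<'E'
def fit(obs,x0):  # obs: list of (snapshot, local pts Nx3, px Nx2); planar pose x,y,yaw
    from scipy.optimize import least_squares
    def f(x):
        r=[]
        for s,L,p in obs:
            r.append((proj(s,loc2w(x,L))-np.array(p)).ravel())
        return np.concatenate(r)
    q=least_squares(f,x0,loss='soft_l1'); return q.x,f(q.x).reshape(-1,2)
def loc2w(x,L):
    L=np.array(L,float).reshape(-1,3);c,s=np.cos(x[2]),np.sin(x[2])
    return np.c_[x[0]+c*L[:,0]-s*L[:,1],x[1]+s*L[:,0]+c*L[:,1],L[:,2]]
E
python3 - <<'E'
from h import *
import pickle
s=pickle.load(open('top.pkl','rb'))
cp=lambda a:(np.array(a)+.5)/4-.5+[235,135]
J=[((-125,134,12),(28,405)),((-125,-184,12),(433,446)),((175,-184,12),(467,70)),((-60,100,75),(68,318)),((-60,-100,75),(331,346)),
((45,9,20),(210,205)),((45,-9,20),(236,207)),((-50,9,20),(197,324)),((-50,-9,20),(222,326)),
((45,59,20),(148,197)),((45,41,20),(173,200)),((-50,59,20),(133,317)),((-50,41,20),(158,319)),
((45,-41,20),(275,211)),((45,-59,20),(299,213)),((-50,-41,20),(260,329)),((-50,-59,20),(286,331))]
x,r=fit([(s,[a for a,_ in J],cp([b for _,b in J]))],[510,-20,-.08]);print(x.round(3),r.round(1).tolist())
K=[((115,80,12),(565,138)),((115,-80,12),(768,150)),((-115,-80,12),(755,442)),((-115,80,12),(547,430))]
xr,r=fit([(s,[a for a,_ in K],cp([b for _,b in K]))],[510,-350,-.06]);print(xr.round(3),r.round(1).tolist())
json.dump({'jig':list(x),'rack':list(xr)},open('jig.json','w'))
print('overhang',bot.finger_overhang,pickle.load(open('wrist.pkl','rb'))['tool_from_camera'])
# blank width profiles
im=s['color'][:,:,::-1];hsv=cv2.cvtColor(im,cv2.COLOR_BGR2HSV)
for c,ax in (((172.4,190.6),(98,13)),((175.8,232.9),(94,-33))):
    w0=onplane(s,c,20)[0];a=np.array(ax)/np.hypot(*ax);n=np.array([-a[1],a[0]])
    for t in (-45,-36,-20,0,20,36,45):
        P=[np.r_[w0[:2]+a*t+n*u,20] for u in np.arange(-20,21,1)]
        p=proj(s,P).astype(np.float32);v=cv2.remap(hsv,p[:,0],p[:,1],cv2.INTER_LINEAR)
        print(t,int(((v[:,0,0]<40)&(v[:,0,2]>110)).sum()),end='; ')
    print()
E
```

```text
[ 5.18289e+02 -4.22000e+00 -8.00000e-02] [[-0.2, -0.2], [0.5, 0.2], [1.0, -0.1], [0.4, -0.2], [1.0, -0.3], [0.3, -0.3], [-0.5, -0.2], [0.1, 0.0], [-0.4, 0.1], [-0.1, 0.1], [-0.6, -0.1], [0.1, 0.1], [-0.4, 0.2], [-0.1, -0.2], [-0.4, -0.1], [0.3, 0.4], [-0.4, 0.5]]
[ 5.06052e+02 -3.50802e+02 -4.80000e-02] [[-0.1, -0.1], [-0.3, 0.4], [0.0, 0.2], [0.4, -0.4]]
overhang 19.0 [[-8.82769908e-04  9.57849467e-01  2.87269244e-01  7.32814659e+01]
 [ 9.99999605e-01  8.73891225e-04  1.59130558e-04 -3.32234039e-03]
 [-9.86189514e-05  2.87269271e-01 -9.57849861e-01 -1.23664746e+02]
 [ 0.00000000e+00  0.00000000e+00  0.00000000e+00  1.00000000e+00]]
-45 16; -36 19; -20 23; 0 24; 20 23; 36 24; 45 23; 
-45 16; -36 17; -20 24; 0 25; 20 24; 36 24; 45 24;
```

```bash
cat >> h.py <<'E'
def tool():
    st=bot.state();q=st['tool_rot'];M=R.from_quat([q[1],q[2],q[3],q[0]]).as_matrix()
    return np.array(st['ee_pos']),M,np.arctan2(M[1,1],M[0,1]),st
def go(*targets):  # targets (x,y,z,yaw of tool y mod pi) -> cm shifts, turn
    p,M,a,st=tool()
    for x,y,z,t in targets:
        d=M.T@(np.array([x,y,z])-p)/10
        dt=(t-a+np.pi/2)%np.pi-np.pi/2
        print('shift',d.round(2),'turn',round(-dt,3))
    print('at',p.round(1),'yaw',round(a,3),'j6',round(st['joint_pos'][5],2),'t',st['time'])
E
python3 -c "
from h import *
go((470,350,300,1.49))"
```

```text
shift [-35.23 -15.64  -5.01] turn -0.205
at [176.1 599.3 249.7] yaw 1.285 j6 -0.02 t 0.15
```

Call:
{"method": "jog_arm", "body": {"moves": [8.5, -35.2, -15.6, -5, -0.2, 8.5, -35.2, -15.6, -5, -0.2, 8.5, -35.2, -15.6, -5, -0.2, 8.5, -35.2, -15.6, -5, -0.2, 8.5, -35.2, -15.6, -5, -0.2, 8.5, -35.2, -15.6, -5, -0.2, 8.5, -35.2, -15.6, -5, -0.2, 8.5, -35.2, -15.6, -5, -0.2, 8.5, -35.2, -15.6, -5, -0.2, 8.5, -35.2, -15.6, -5, -0.2, 8.5, -35.2, -15.6, -5, -0.2, 8.5, -35.2, -15.6, -5, -0.2]}}

```text
time: 1.15
ee_pos: [470.0, 350.3, 300.0]
tool_rot: [-0.0, 0.044, 0.999, 0.0]
ft_force: [-0.2, 0.1, -0.4]
grip_width: 84.6
grasp_force: 0.0
```

```bash
cat > blanks.py <<'E'
from h import *
import sys
s=snap('wrist');save(s,sys.argv[1]+'.png')
hsv=cv2.cvtColor(s['color'],cv2.COLOR_RGB2HSV)
m=((hsv[:,:,0]<32)&(hsv[:,:,2]>90)&(hsv[:,:,1]>50)).astype(np.uint8)
n,l,st,ce=cv2.connectedComponentsWithStats(m)
for i in range(1,n):
    if st[i,4]<800: continue
    cs,_=cv2.findContours((l==i).astype(np.uint8),0,2);k=max(cs,key=cv2.contourArea)
    W=onplane(s,k.reshape(-1,2),24)[:,:2].astype(np.float32)
    r=cv2.minAreaRect(W);print(st[i],'rect c',np.round(r[0],1),np.round(r[1],1),round(r[2],1))
    print('  px',ce[i].round(),'corners',cv2.boxPoints(r).round(0).tolist())
go()
E
python3 blanks.py w1
```

```text
[ 296   85   32   74 1253] rect c [403.2 345.1] [24.6 99.4] 71.1
  px [312. 123.] corners [[352.0, 350.0], [446.0, 317.0], [454.0, 341.0], [360.0, 373.0]]
[    0   135   198   174 28781] rect c [534.7 -12.7] [313.6 291.4] 85.3
  px [ 98. 218.] corners [[377.0, -157.0], [667.0, -181.0], [693.0, 132.0], [402.0, 156.0]]
[319 178  28  65 992] rect c [533.4 362.4] [102.5  24.5] 8.4
  px [332. 211.] corners [[481.0, 367.0], [485.0, 343.0], [586.0, 358.0], [582.0, 382.0]]
[ 289  283   41   55 1178] rect c [714.5 323.5] [ 69.6 105.6] 65.8
  px [316. 314.] corners [[652.0, 313.0], [748.0, 270.0], [777.0, 334.0], [681.0, 377.0]]
at [469.2 350.9 299.8] yaw 1.485 j6 -0.86 t 1.2
```

View pics/w1.png

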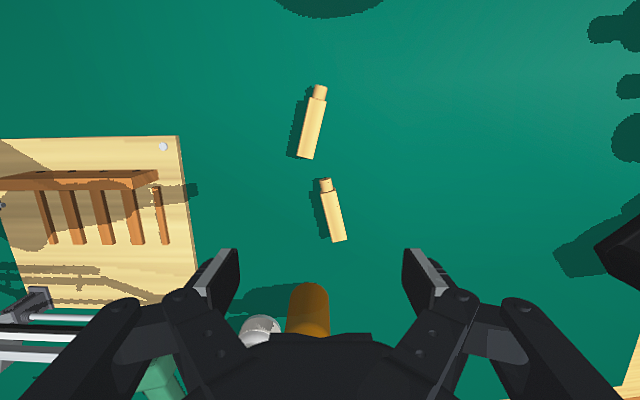

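The wrist view shows two blanks, B at (312,123) and A at (332,211), both with spigots towards the robot. The bottle at (308,310) stays clear of the grasp.

```bash
python3 -c "
from h import *
go((407,343.5,90,1.233),(407,343.5,30,1.233))"
```

```text
shift [ 6.11 -1.27 20.99] turn 0.252
shift [ 6.11 -1.27 26.99] turn 0.252
at [469.2 350.9 299.8] yaw 1.485 j6 -0.86 t 1.2
```

Call:
{"method": "jog_arm", "body": {"moves": [5.5, 6.1, -1.3, 21, 0.25, 5.5, 6.1, -1.3, 21, 0.25, 5.5, 6.1, -1.3, 21, 0.25, 5.5, 6.1, -1.3, 21, 0.25, 5.5, 6.1, -1.3, 21, 0.25, 5.5, 6.1, -1.3, 21, 0.25, 5.5, 6.1, -1.3, 21, 0.25, 5.5, 6.1, -1.3, 27, 0.25, 5.5, 6.1, -1.3, 27, 0.25, 5.5, 6.1, -1.3, 27, 0.25, 5.5, 6.1, -1.3, 27, 0.25, 5.5, 6.1, -1.3, 27, 0.25]}}

```text
time: 2.2
ee_pos: [409.6, 344.5, 32.6]
tool_rot: [0.001, 0.167, 0.986, 0.001]
ft_force: [-1.1, 0.5, 0.0]
grip_width: 54.8
grasp_force: 0.0
```

Call:
{"method": "jog_arm", "body": {"moves": [1.5, 0, 0, 0, 0, 1.5, 0, 0, 0, 0, 1.5, 0, 0, 0, 0, 1.5, 0, 0, 0, 0, 1.5, 0, 0, 0, 0, 1.5, 0, 0, 0, 0], "grip_force": 30}}

```text
time: 2.7
ee_pos: [408.9, 343.7, 32.0]
tool_rot: [0.001, 0.167, 0.986, 0.001]
ft_force: [-1.9, -0.3, 8.7]
grip_width: 23.1
grasp_force: 29.5
```

```bash
python3 -c "
from h import *
J=jig()['jig']
# blank B yaw -0.338; tcp offset along blank from origin
p,M,a,st=tool(); off=(p[0]-403)*np.cos(-.338)+(p[1]-345)*np.sin(-.338);print('off',off,st['grip_width'],a)
for y in (75,-25):
  T=loc2w(J,[[-10+off+1,y,0]])[0]; print(T)
  go((T[0],T[1],120,J[2]+np.pi/2),(T[0],T[1],43,J[2]+np.pi/2))"
```

```text
off 5.996208659278815 23.118530096028906 1.2350138057478524
[521.29999097  70.77969734   0.        ]
shift [-19.62 -22.05  -8.82] turn -0.256
shift [-19.61 -22.06  -1.12] turn -0.256
at [408.9 343.7  32. ] yaw 1.235 j6 -0.56 t 2.7
[513.2930775  -28.89923392   0.        ]
shift [-22.15 -31.72  -8.84] turn -0.256
shift [-22.14 -31.74  -1.14] turn -0.256
at [408.9 343.7  32. ] yaw 1.235 j6 -0.56 t 2.7
```

Call:
{"method": "jog_arm", "body": {"moves": [1.5, 0, 0, -9, 0, 1.5, 0, 0, -9, 0, 1.5, 0, 0, -9, 0, 1.5, -22.1, -31.7, -9, -0.256, 1.5, -22.1, -31.7, -9, -0.256, 1.5, -22.1, -31.7, -9, -0.256, 1.5, -22.1, -31.7, -9, -0.256, 1.5, -22.1, -31.7, -9, -0.256, 1.5, -22.1, -31.7, -9, -0.256, 1.5, -22.1, -31.7, -9, -0.256, 1.5, -22.1, -31.7, -9, -0.256, 1.5, -22.1, -31.7, -9, -0.256]}}

```text
time: 3.7
ee_pos: [507.6, -13.3, 121.0]
tool_rot: [0.001, 0.04, 0.999, 0.0]
ft_force: [0.7, 0.1, -0.2]
grip_width: 23.0
grasp_force: 30.3
```

Call:
{"method": "jog_arm", "body": {"moves": [1.5, 0, 0, 0, 0, 1.5, 0, 0, 0, 0, 1.5, 0, 0, 0, 0, 1.5, 0, 0, 0, 0]}}

```text
time: 4.03
ee_pos: [506.7, -10.2, 120.4]
tool_rot: [-0.0, 0.039, 0.999, 0.0]
ft_force: [-0.6, 0.6, -1.7]
grip_width: 22.7
grasp_force: 30.3
```

Run:
```python
from h import *
s=snap('wrist');save(s,'w2.png')
J=jig()['jig']
T=loc2w(J,[[-3,-25,0]])[0]
go((T[0],T[1],70,J[2]+np.pi/2),(T[0],T[1],44,J[2]+np.pi/2))
# predicted pixels of jig features to check
L=[[-60,100,75],[-60,-100,75],[-50,9,20],[-50,-9,20],[45,9,20],[45,-9,20],[-125,134,12],[-50,59,20],[-50,41,20]]
print(proj(s,loc2w(J,L)).round(0).tolist())
```

```text
shift [-0.8  -1.85  5.04] turn 0.002
shift [-0.81 -1.85  7.64] turn 0.002
at [506.7  -9.9 120.4] yaw 1.493 j6 -1.54 t 4.0833
[[495.0, 159.0], [168.0, 159.0], [340.0, 161.0], [318.0, 161.0], [338.0, 267.0], [318.0, 267.0], [503.0, 64.0], [402.0, 161.0], [380.0, 161.0]]
```

View pics/w2.png

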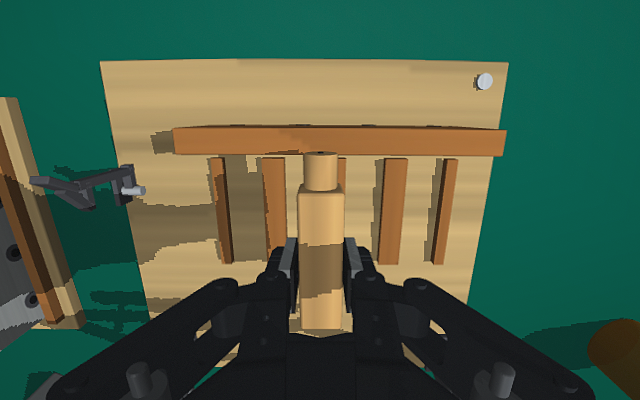

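The wrist view shows the blank held straight at (320,240), spigot towards the fence (row 155). The free slots lie between the dividers at columns 220, 273, 394 and 447. I'll refit the jig from this view.

Run:
```python
from h import *
import pickle
im=cv2.imread('pics/w2.png')
s=snap('wrist');print(np.abs(s['color'][:,:,::-1].astype(int)-im).mean())
pickle.dump(s,open('w2.pkl','wb'))
t=pickle.load(open('top.pkl','rb'))
K=[((-125,134,12),(508,62)),((-125,-184,12),(100,62)),((-60,100,75),(506,155)),((-60,-100,75),(173,154)),((-76,100,75),(506,130)),((-76,-100,75),(174,128)),((-50,59,20),(406,158)),((-50,41,20),(384,158)),((-50,-41,20),(285,158)),((-50,-59,20),(262,158)),((45,59,20),(402,264)),((45,41,20),(379,264))]
L,P=[a for a,_ in K],[b for _,b in K]
x,r=fit([(s,L,P)],[518,-4,-.08]);print(x.round(3),r.round(1).tolist())
go()
```

```text
1.2974401041666668
[ 5.16373e+02  1.39200e+00 -8.00000e-02] [[2.0, -1.5], [-1.7, -0.9], [-2.4, 0.6], [2.3, 1.0], [2.3, -1.3], [-2.4, -0.1], [2.7, 0.5], [2.4, 0.4], [-1.0, 0.3], [-0.4, 0.3], [-3.0, 0.1], [0.1, 0.2]]
at [506.8  -9.8 120.4] yaw 1.493 j6 -1.54 t 4.1333
```

Run:
```python
from h import *
d=jig();d['jig']=[516.6,0.6,-.08];json.dump(d,open('jig.json','w'))
J=d['jig'];T=loc2w(J,[[-3,-25,0]])[0]
go((T[0],T[1],58,J[2]+np.pi/2))
```

```text
shift [-0.59 -1.39  6.24] turn 0.002
at [506.8  -9.8 120.4] yaw 1.493 j6 -1.54 t 4.1333
```

Call:
{"method": "jog_arm", "body": {"moves": [1.5, -0.6, -1.4, 3, 0, 1.5, -0.6, -1.4, 6.2, 0, 1.5, -0.6, -1.4, 6.2, 0, 1.5, -0.6, -1.4, 6.2, 0, 1.5, -0.6, -1.4, 6.2, 0, 1.5, -0.6, -1.4, 6.2, 0]}}

```text
time: 4.63
ee_pos: [512.6, -24.9, 59.8]
tool_rot: [0.001, 0.039, 0.999, -0.0]
ft_force: [-0.1, -0.4, 0.2]
grip_width: 23.2
grasp_force: 30.3
```

Run:
```python
from h import *
s=snap('wrist');im=s['color'][:,:,::-1]
cv2.imwrite('pics/w3.png',cv2.resize(im[60:320,160:480],None,fx=2.3,fy=2.3,interpolation=cv2.INTER_CUBIC))
go()
```

```text
at [512.7 -25.1  59.8] yaw 1.492 j6 -1.56 t 4.6833
```

View pics/w3.png

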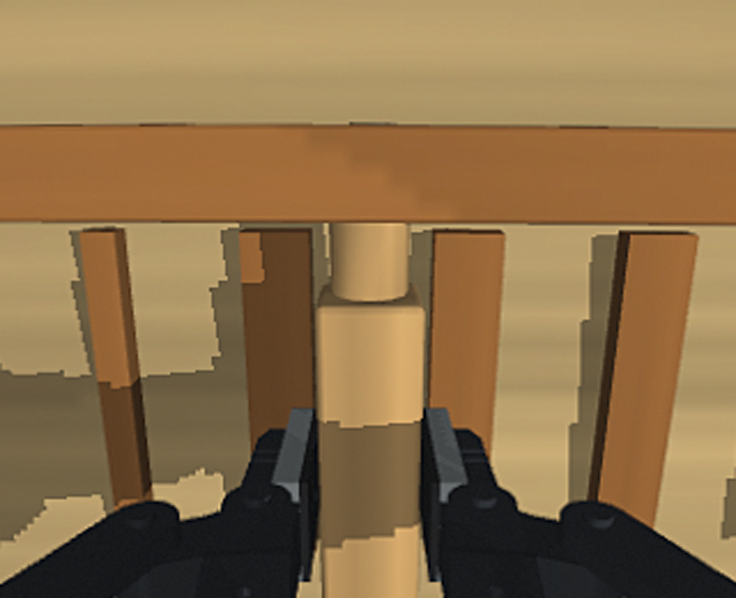

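The held blank is centred in its slot: the slot edges are at crop columns 313 and 432, the blank at 370. Lowering it.

Call:
{"method": "jog_arm", "body": {"moves": [1.5, 0, 0, 0.8, 0, 1.5, 0, 0, 1.2, 0, 1.5, 0, 0, 1.55, 0, 1.5, 0, 0, 1.55, 0, 1.5, 0, 0, 1.55, 0]}}

```text
time: 5.1
ee_pos: [512.2, -25.5, 43.2]
tool_rot: [0.0, 0.04, 0.999, 0.0]
ft_force: [-0.8, 0.5, 7.3]
grip_width: 23.4
grasp_force: 32.1
```

Call:
{"method": "jog_arm", "body": {"moves": [1.5, 0.1, 0, 0, 0, 1.5, 0.2, 0, 0, 0, 1.5, 0.3, 0, 0, 0, 1.5, 0.4, 0, 0, 0, 1.5, 0.4, 0, 0, 0]}}

```text
time: 5.52
ee_pos: [509.9, -25.4, 43.3]
tool_rot: [0.002, 0.04, 0.999, -0.0]
ft_force: [5.1, 0.2, 1.6]
grip_width: 23.6
grasp_force: 31.5
```

Call:
{"method": "jog_arm", "body": {"moves": [1.5, 0.1, 0, 0, 0, 1.5, 0.2, 0, 0, 0, 1.5, 0.3, 0, 0, 0, 1.5, 0.3, 0, 0, 0, 1.5, 0.3, 0, 0, 0]}}

```text
time: 5.93
ee_pos: [509.7, -25.4, 43.8]
tool_rot: [0.005, 0.04, 0.999, -0.0]
ft_force: [11.2, -1.1, -1.1]
grip_width: 23.4
grasp_force: 31.1
```

Call:
{"method": "jog_arm", "body": {"moves": [1.5, -0.3, 0, 0, 0, 3.6, -0.3, 0, 0, 0, 3.6, -0.3, 0, 0, 0, 3.6, -0.3, 0, 0, 0, 3.6, -0.3, 0, -2, 0, 3.6, -0.3, 0, -5, 0, 3.6, -0.3, 0, -9, 0, 3.6, -0.3, 0, -13, 0, 3.6, -0.3, 0, -15, 0, 3.6, -0.3, 0, -15, 0]}}

```text
time: 6.77
ee_pos: [510.0, -25.4, 197.2]
tool_rot: [0.004, 0.04, 0.999, -0.0]
ft_force: [0.2, 0.8, -0.6]
grip_width: 36.2
grasp_force: 0.0
```

Run:
```python
from h import *
s=snap('wrist');im=s['color'][:,:,::-1];save(s,'w4.png')
s=snap('top');save(s,'t4.png');im=s['color'][:,:,::-1]
hsv=cv2.cvtColor(im,cv2.COLOR_BGR2HSV)
m=((hsv[:,:,0]<30)&(hsv[:,:,2]>110)).astype(np.uint8);m[:,:150]=0;m[:,230:]=0;m[:165]=0;m[265:]=0
n,l,st,ce=cv2.connectedComponentsWithStats(m)
print([(st[i],ce[i],onplane(s,ce[i],20)) for i in range(1,n) if st[i,4]>60])
go((538,363,150,.147+np.pi/2),(538,363,30.5,.147+np.pi/2))
```

```text
[(array([168, 176,   9,  32, 217], dtype=int32), array([172.4516129 , 190.60829493]), array([[539.93972846, 361.47711623,  20.        ]]))]
shift [ 0.07 38.94  4.31] turn -0.227
shift [ 0.07 38.94 16.26] turn -0.227
at [507.6 -25.2 193.1] yaw 1.491 j6 -1.56 t 6.8667
```

View pics/w4.png

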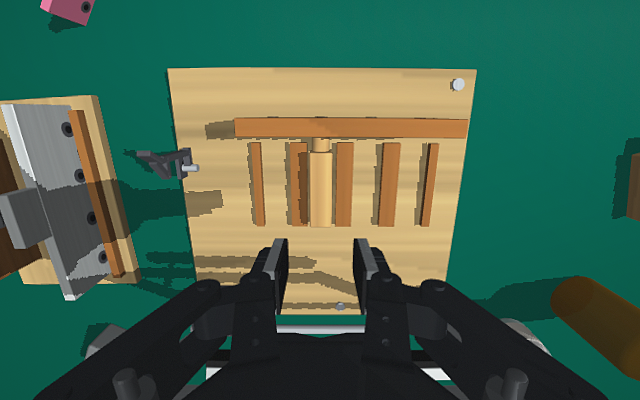

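The first blank is in its slot, spigot at the fence (320,145), and blank A hasn't moved. Going to A.

Call:
{"method": "jog_arm", "body": {"moves": [5.5, 0.1, 38.9, 4, -0.23, 5.5, 0.1, 38.9, 4, -0.23, 5.5, 0.1, 38.9, 4, -0.23, 5.5, 0.1, 38.9, 4, -0.23, 5.5, 0.1, 38.9, 4, -0.23, 5.5, 0.1, 38.9, 4, -0.23, 5.5, 0.1, 38.9, 4, -0.23, 5.5, 0.1, 38.9, 4, -0.23, 5.5, 0.1, 38.9, 4, -0.23, 5.5, 0.1, 38.9, 4, -0.23, 5.5, 0.1, 38.9, 4, -0.23, 5.5, 0.1, 38.9, 4, -0.23]}}

```text
time: 7.87
ee_pos: [536.5, 362.2, 150.4]
tool_rot: [-0.002, -0.076, 0.997, -0.001]
ft_force: [-1.2, -0.2, -0.2]
grip_width: 55.1
grasp_force: 0.0
```

```bash
python3 blanks.py w5; python3 -c "
from h import *
go((538,363,30.5,.147+np.pi/2))"
```

```text
[    0     0    99   302 25046] rect c [544.2  96.9] [104.8 286. ] 84.8
  px [ 47. 140.] corners [[397.0, 58.0], [682.0, 32.0], [691.0, 136.0], [407.0, 162.0]]
[ 308  143   27  104 2569] rect c [534.6 362.5] [99.4 24.2] 9.0
  px [321. 196.] corners [[484.0, 367.0], [487.0, 343.0], [586.0, 358.0], [582.0, 382.0]]
at [536.8 361.2 150.9] yaw 1.721 j6 -1.15 t 7.9167
shift [-0.19  0.18 12.04] turn 0.004
at [536.8 361.2 150.9] yaw 1.721 j6 -1.15 t 7.9167
```

Call:
{"method": "jog_arm", "body": {"moves": [5.5, -0.2, 0.1, 4, 0, 5.5, -0.2, 0.1, 8, 0, 5.5, -0.2, 0.1, 11, 0, 5.5, -0.2, 0.1, 12, 0, 5.5, -0.2, 0.1, 12, 0, 5.5, -0.2, 0.1, 12, 0, 1.5, -0.2, 0.1, 12, 0, 1.5, -0.2, 0.1, 12, 0, 1.5, -0.2, 0.1, 12, 0, 1.5, -0.2, 0.1, 12, 0, 1.5, -0.2, 0.1, 12, 0, 1.5, -0.2, 0.1, 12, 0]}}

```text
time: 8.92
ee_pos: [541.2, 364.6, 35.2]
tool_rot: [0.002, -0.075, 0.997, 0.001]
ft_force: [0.5, -2.1, 6.3]
grip_width: 22.7
grasp_force: 29.9
```

Run:
```python
from h import *
J=jig()['jig']
p,M,a,st=tool(); off=(p[0]-534.6)*np.cos(.153)+(p[1]-362.5)*np.sin(.153);print('off',off,st['grip_width'])
T=loc2w(J,[[-10+off+2,75,0]])[0]
go((T[0],T[1],p[2]+28,J[2]+np.pi/2),(T[0],T[1],p[2]+12,J[2]+np.pi/2))
```

```text
off 6.853629994305187 22.71963716172926
shift [  6.28 -28.29  -2.86] turn 0.23
shift [  6.28 -28.29  -1.26] turn 0.23
at [541.2 364.6  35.2] yaw 1.721 j6 -1.15 t 8.9167
```

Call:
{"method": "jog_arm", "body": {"moves": [1.5, 0, 0, -9, 0, 1.5, 0, 0, -9, 0, 1.5, 0, 0, -9, 0, 1.5, 6.3, -28.3, -9, 0.23, 1.5, 6.3, -28.3, -9, 0.23, 1.5, 6.3, -28.3, -9, 0.23, 1.5, 6.3, -28.3, -9, 0.23, 1.5, 6.3, -28.3, -9, 0.23, 1.5, 6.3, -28.3, -9, 0.23, 1.5, 6.3, -28.3, -9, 0.23, 1.5, 6.3, -28.3, -9, 0.23, 1.5, 6.3, -28.3, -9, 0.23]}}

```text
time: 9.92
ee_pos: [520.4, 72.8, 123.9]
tool_rot: [0.001, 0.042, 0.999, 0.0]
ft_force: [0.7, 1.0, 0.1]
grip_width: 23.1
grasp_force: 29.9
```

Run:
```python
from h import *
J=jig()['jig']
T=loc2w(J,[[-1.2,75,0]])[0]
go((T[0],T[1],63,J[2]+np.pi/2),(T[0],T[1],46.5,J[2]+np.pi/2))
```

```text
shift [-0.07  0.27  6.09] turn -0.004
shift [-0.06  0.27  7.74] turn -0.004
at [520.4  72.8 123.9] yaw 1.487 j6 -1.37 t 9.9167
```

Call:
{"method": "jog_arm", "body": {"moves": [1.5, -0.1, 0.2, 3, 0, 1.5, -0.1, 0.2, 6, 0, 1.5, -0.1, 0.2, 6, 0, 1.5, -0.1, 0.2, 6, 0, 1.5, -0.1, 0.2, 6, 0]}}

```text
time: 10.33
ee_pos: [521.8, 77.5, 63.9]
tool_rot: [0.001, 0.039, 0.999, 0.0]
ft_force: [0.8, -0.5, 0.3]
grip_width: 22.9
grasp_force: 29.9
```

Run:
```python
from h import *
s=snap('wrist');im=s['color'][:,:,::-1]
cv2.imwrite('pics/w6.png',im[60:320,160:480])
J=jig()['jig']
T=loc2w(J,[[-1.2,75,0]])[0]
go((T[0],T[1],46.5,J[2]+np.pi/2))
```

```text
shift [ 0.07 -0.21  1.78] turn 0.001
at [522.2  77.5  64.3] yaw 1.492 j6 -1.37 t 10.3833
```

View pics/w6.png

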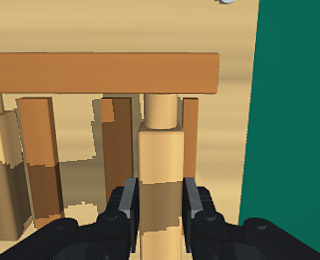

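Blank A is about 2 mm too far to +y: the slot edges are at columns 132 and 184, the blank at 161. I'll correct that, lower it and push it to the fence.

Call:
{"method": "jog_arm", "body": {"moves": [1.5, 0, -0.2, 0, 0, 1.5, 0, -0.2, 0.8, 0, 1.5, 0, -0.2, 1.3, 0, 1.5, 0, -0.2, 1.8, 0, 1.5, 0, -0.2, 1.8, 0, 1.5, 0.2, -0.2, 1.8, 0, 1.5, 0.3, -0.2, 1.8, 0, 1.5, 0.4, -0.2, 1.8, 0, 1.5, 0.4, -0.2, 1.8, 0, 1.5, 0.4, -0.2, 1.8, 0]}}

```text
time: 11.22
ee_pos: [518.6, 75.0, 45.4]
tool_rot: [0.002, 0.04, 0.999, 0.0]
ft_force: [4.9, -0.5, 5.8]
grip_width: 22.8
grasp_force: 33.3
```

Call:
{"method": "jog_arm", "body": {"moves": [1.5, 0.1, 0, 0, 0, 1.5, 0.2, 0, 0, 0, 1.5, 0.3, 0, 0, 0, 1.5, 0.3, 0, 0, 0, 1.5, 0.3, 0, 0, 0]}}

```text
time: 11.63
ee_pos: [518.5, 75.1, 45.7]
tool_rot: [0.004, 0.04, 0.999, 0.0]
ft_force: [11.8, -3.6, -0.4]
grip_width: 22.9
grasp_force: 32.6
```

Call:
{"method": "jog_arm", "body": {"moves": [1.5, -0.3, 0, 0, 0, 3.6, -0.3, 0, 0, 0, 3.6, -0.3, 0, 0, 0, 3.6, -0.3, 0, 0, 0, 3.6, -0.3, 0, -2, 0, 3.6, -0.3, 0, -5, 0, 3.6, -0.3, 0, -9, 0, 3.6, 4, 0, -13, 0, 3.6, 6, 0, -17, 0, 3.6, 6, 0, -21, 0, 3.6, 6, 0, -25, 0, 3.6, 6, 0, -25, 0]}}

```text
time: 12.63
ee_pos: [454.7, 80.3, 299.9]
tool_rot: [0.003, 0.04, 0.999, 0.001]
ft_force: [0.1, 0.4, 0.7]
grip_width: 36.1
grasp_force: 0.0
```

Run:
```python
from h import *
d=jig();d['jig']=[515.7,0.,-.08];json.dump(d,open('jig.json','w'));J=d['jig']
T=loc2w(J,[[55,-197,0]])[0];print(T)
go((T[0],T[1],390,J[2]))
import pickle
s=snap('wrist');save(s,'w7.png')
t=snap('top');pickle.dump(t,open('top2.pkl','wb'))
im=t['color'][:,:,::-1];cv2.imwrite('pics/c7.png',np.hstack([cv2.resize(im[140:180,310:380],None,fx=6,fy=6,interpolation=cv2.INTER_CUBIC)]))
# handle axis in top picture: dark blob
print('pred handle centre',proj(t,loc2w(J,[[55,-185,284],[55,-152,284],[55,-218,284]])).round(1))
g=cv2.cvtColor(im,cv2.COLOR_BGR2HSV)
m=((g[:,:,2]<55)).astype(np.uint8);m[:, :330]=0;m[:,385:]=0;m[:160]=0;m[190:]=0
n,l,st,ce=cv2.connectedComponentsWithStats(m);print(st[1:],ce[1:])
```

```text
[ 554.78089913 -200.76524431    0.        ]
shift [-12.25 -27.21  -8.98] turn -1.57
at [454.7  80.3 299.9] yaw 1.491 j6 -1.34 t 12.6333
pred handle centre [[353.5 173.7]
 [340.9 172.4]
 [366.2 175. ]]
[[340 160   1   1   1]
 [345 160   2   3   6]
 [342 160  41  30 426]
 [384 175   1   2   2]] [[340.         160.        ]
 [345.5        161.        ]
 [359.25117371 171.38732394]
 [384.         175.5       ]]
```

View pics/w7.png

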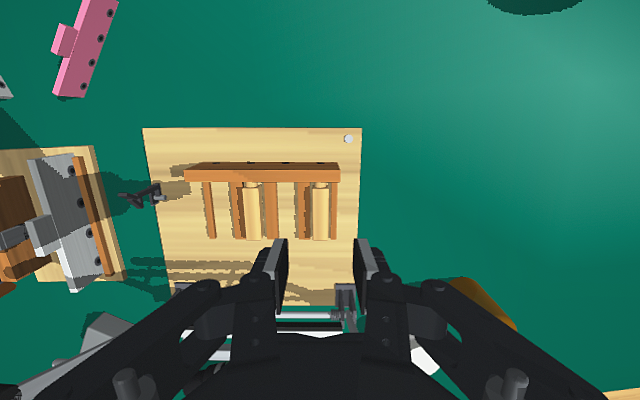

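View pics/c7.png

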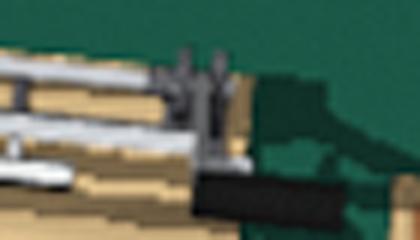

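Both blanks sit in their slots with spigots at the fence, at (250,185) and (320,185). The handle in the top crop is centred at (270,196), which matches the prediction once the top camera's bias is allowed for.

Call:
{"method": "jog_arm", "body": {"moves": [5, 0, 0, -4, 0.12, 5, 0, 0, -8, 0.24, 5, -2, -5, -9, 0.36, 5, -12.2, -27.2, -9, 0.48, 5, -12.2, -27.2, -9, 0.6, 5, -12.2, -27.2, -9, 0.72, 5, -12.2, -27.2, -9, 0.84, 5, -12.2, -27.2, -9, 0.96, 5, -12.2, -27.2, -9, 1.08, 5, -12.2, -27.2, -9, 1.2, 5, -12.2, -27.2, -9, 1.32, 5, -12.2, -27.2, -9, 1.44]}}

```text
time: 13.73
ee_pos: [553.3, -201.9, 381.4]
tool_rot: [-0.003, 0.692, 0.722, -0.001]
ft_force: [-0.9, 0.4, -0.7]
grip_width: 50.1
grasp_force: 0.0
```

Run:
```python
from h import *
J=jig()['jig']
T=loc2w(J,[[55,-198,0]])[0];print(T)
go((T[0],T[1],390,J[2]),(T[0],T[1],288,J[2]))
```

```text
[ 554.70098444 -201.76204602    0.        ]
shift [ 0.01  0.13 -0.86] turn 0.123
shift [-0.01  0.19  9.34] turn 0.123
at [ 553.3 -201.9  381.4] yaw 0.043 j6 -0.41 t 13.7333
```

Call:
{"method": "jog_arm", "body": {"moves": [5, 0, 0.2, 0, 0.12, 5, 0, 0.2, 3, 0.12, 5, 0, 0.2, 6, 0.12, 5, 0, 0.2, 9.2, 0.12, 5, 0, 0.2, 9.2, 0.12, 5, 0, 0.2, 9.2, 0.12, 1, 0, 0.2, 9.2, 0.12, 1, 0, 0.2, 9.2, 0.12, 1, 0, 0.2, 9.2, 0.12, 1, 0, 0.2, 9.2, 0.12, 1, 0, 0.2, 9.2, 0.12, 1, 0, 0.2, 9.2, 0.12], "grip_force": 20}}

```text
time: 14.73
ee_pos: [555.5, -201.0, 294.6]
tool_rot: [0.0, 0.731, 0.682, -0.0]
ft_force: [-7.1, -0.2, 2.4]
grip_width: 21.3
grasp_force: 21.3
```

Run:
```python
from h import *
J=jig()['jig']; st=bot.state(); print(st['grip_width'],st['grasp_force'],st['ft_force'])
p,M,a,_=tool();print(loc2w([0,0,-J[2]],[p-np.array([J[0],J[1],0])]).round(1))
h0=loc2w(J,[[155-245*np.cos(1.15),-198,60+245*np.sin(1.15)]])[0]
T=[]
for q in np.r_[np.linspace(0,1.1,11),1.19]:
    h=loc2w(J,[[155-245*np.cos(1.15-q),-198,60+245*np.sin(1.15-q)]])[0]
    T.append((*(p+h-h0),a))
go(*T)
```

```text
21.30166639684532 21.349022090435028 [-7.1033518  -0.17421132  2.37903031]
[[  55.7 -197.2  294.6]]
shift [ 0. -0. -0.] turn -0.0
shift [ 0.03 -2.39  1.23] turn -0.0
shift [ 0.05 -4.64  2.72] turn -0.0
shift [ 0.07 -6.7   4.45] turn -0.0
shift [ 0.1  -8.57  6.4 ] turn -0.0
shift [  0.12 -10.21   8.53] turn -0.0
shift [  0.13 -11.6   10.84] turn -0.0
shift [  0.15 -12.74  13.28] turn -0.0
shift [  0.16 -13.6   15.83] turn -0.0
shift [  0.16 -14.17  18.46] turn -0.0
shift [  0.17 -14.45  21.14] turn -0.0
shift [  0.17 -14.46  23.35] turn -0.0
at [ 555.5 -201.   294.6] yaw -0.069 j6 -0.3 t 14.7333
```

Call:
{"method": "jog_arm", "body": {"moves": [1, 0, -2.4, 1.2, 0, 1, 0, -4.6, 2.7, 0, 1, 0.1, -6.7, 4.4, 0, 1, 0.1, -8.6, 6.4, 0, 1, 0.1, -10.2, 8.5, 0, 1, 0.1, -11.6, 10.8, 0, 1, 0.1, -12.7, 13.3, 0, 1, 0.2, -13.6, 15.8, 0, 1, 0.2, -14.2, 18.5, 0, 1, 0.2, -14.4, 21.1, 0, 1, 0.2, -14.4, 21.1, 0, 1, 0.2, -14.4, 21.1, 0], "grip_force": 40}}

```text
time: 15.73
ee_pos: [411.1, -189.4, 81.7]
tool_rot: [-0.001, 0.731, 0.682, -0.001]
ft_force: [-8.9, -6.7, 3.7]
grip_width: 20.5
grasp_force: 48.3
```

```bash
cat > lev.py <<'E'
from h import *
J=jig()['jig']
p,M,a,st=tool();l=loc2w([0,0,-J[2]],[p-np.array([J[0],J[1],0])])[0];print(l.round(1),st['grip_width'],st['grasp_force'],st['ft_force'])
h=loc2w(J,[[155-245*np.cos(-.04),-197,60-245*np.sin(.04)+10]])[0]
go((*h,a))
E
python3 lev.py
```

```text
[ -89.2 -197.1   81.7] 20.45696041342373 48.289920687675476 [-8.93860805 -6.71903747  3.66067167]
shift [ 0.01 -0.05  2.15] turn -0.0
at [ 411.1 -189.4   81.7] yaw -0.069 j6 -0.39 t 15.7333
```

Call:
{"method": "jog_arm", "body": {"moves": [1, 0, 0, 1, 0, 1, 0, 0, 2, 0, 1, 0, 0, 2.6, 0, 1, 0, 0, 2.6, 0, 1, 0, 0, 2.6, 0, 1, 0, 0, 2.6, 0]}}

```text
time: 16.23
ee_pos: [410.7, -189.3, 56.7]
tool_rot: [-0.001, 0.731, 0.682, -0.001]
ft_force: [-15.1, -7.4, 9.1]
grip_width: 20.5
grasp_force: 49.5
```

```bash
python3 lev.py
```

```text
[ -89.6 -197.1   56.7] 20.51677138103579 49.468528032302856 [-15.14999268  -7.42061195   9.1299828 ]
shift [ 0.01 -0.02 -0.35] turn -0.0
at [ 410.7 -189.3   56.7] yaw -0.069 j6 -0.39 t 16.2333
```

Call:
{"method": "jog_arm", "body": {"moves": [1, 0, 0, 0.3, 0, 1, 0, 0, 0.6, 0, 1, 0, 0, 0.6, 0, 1, 0, 0, 0.6, 0]}}

```text
time: 16.57
ee_pos: [410.8, -189.3, 51.1]
tool_rot: [-0.001, 0.731, 0.682, -0.001]
ft_force: [-13.6, -6.1, 13.1]
grip_width: 20.1
grasp_force: 50.3
```

```bash
python3 lev.py
```

```text
[ -89.4 -197.1   51.1] 20.109214407310212 50.262667536735535 [-13.61677576  -6.09777024  13.09399437]
shift [ 0.01 -0.04 -0.91] turn -0.0
at [ 410.8 -189.3   51.1] yaw -0.069 j6 -0.39 t 16.5667
```

Run:
```python
from h import *
s=snap('scene');im=s['color'][:,:,::-1]
J=jig()['jig'];print(proj(s,loc2w(J,[[-25,-170,60],[-90,-185,60],[155,-185,60]])).round())
cv2.imwrite('pics/s8.png',cv2.resize(im[140:290,230:400],None,fx=4,fy=4,interpolation=cv2.INTER_CUBIC))
```

```text
[[311. 199.]
 [317. 185.]
 [277. 233.]]
```

View pics/s8.png

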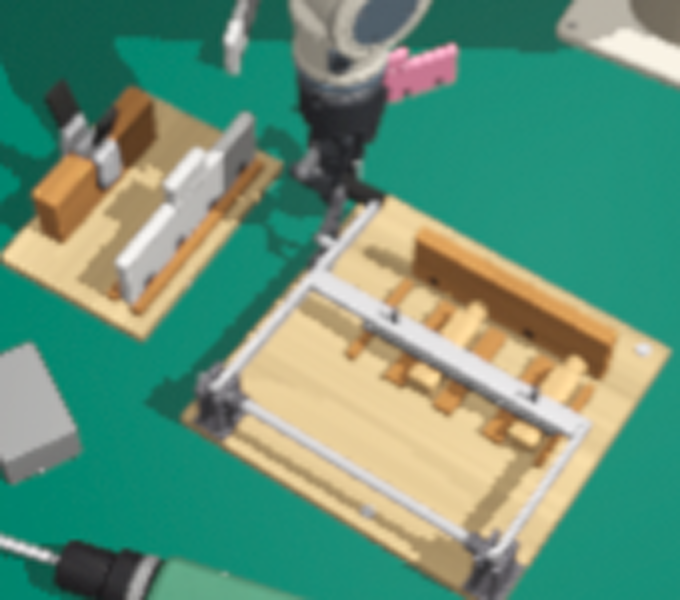

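The lever is level and its bar lies across both blanks, at crop (450,350). Releasing the handle.

Call:
{"method": "jog_arm", "body": {"moves": [4, 0, 0, 0, 0, 4, 0, 0, 0, 0, 4, 0, 0, 0, 0, 4, 0, 0, 0, 0, 4, 0, 0, -2, 0, 4, 0, 0, -5, 0, 4, 0, 0, -9, 0, 4, 0, 0, -13, 0, 4, 0, 0, -17, 0, 4, 0, 0, -17, 0, 4, 0, 0, -17, 0]}}

```text
time: 17.53
ee_pos: [414.4, -189.6, 222.6]
tool_rot: [0.003, 0.731, 0.682, 0.001]
ft_force: [-0.1, 0.1, -0.4]
grip_width: 39.8
grasp_force: 0.0
```

Run:
```python
from h import *
import pickle
s=snap('scene');im=s['color'][:,:,::-1]
cv2.imwrite('pics/s9.png',cv2.resize(im[140:290,230:400],None,fx=4,fy=4,interpolation=cv2.INTER_CUBIC))
t=snap('wrist');save(t,'w9.png');pickle.dump(t,open('w9.pkl','wb'))
cv2.imwrite('pics/m9.png',np.hstack([cv2.resize(im[140:290,230:400],(400,352),interpolation=cv2.INTER_CUBIC),cv2.resize(t['color'][:,:,::-1],(400,352))]))
d=jig();xr=d['rack'];print(xr)
go()
```

```text
[506.05167377800313, -350.8023560913576, -0.04798107712032021]
at [ 412.4 -188.6  219.6] yaw -0.069 j6 -0.39 t 17.6333
```

View pics/m9.png

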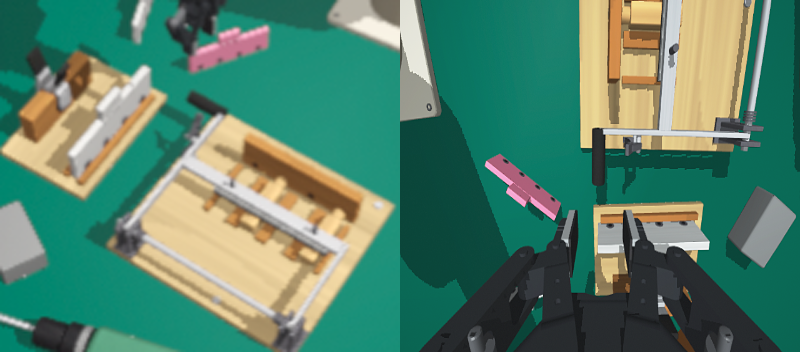

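The lever stays level after release, so it is latched. The rack strip and the clamp are visible on the left of the scene panel. Next I'll go over the rack strip with the tool turned a quarter.

```bash
python3 -c "
from h import *
go((506,-297,240,-1.62))"
```

```text
shift [-10.17  10.08  -2.04] turn 1.551
at [ 412.4 -188.6  219.6] yaw -0.069 j6 -0.39 t 17.6333
```

Call:
{"method": "jog_arm", "body": {"moves": [5, 0, 0, -2, 0.12, 5, -10.2, 10.1, -2, 0.24, 5, -10.2, 10.1, -2, 0.36, 5, -10.2, 10.1, -2, 0.48, 5, -10.2, 10.1, -2, 0.6, 5, -10.2, 10.1, -2, 0.72, 5, -10.2, 10.1, -2, 0.84, 5, -10.2, 10.1, -2, 0.96, 5, -10.2, 10.1, -2, 1.08, 5, -10.2, 10.1, -2, 1.2, 5, -10.2, 10.1, -2, 1.32, 5, -10.2, 10.1, -2, 1.44]}}

```text
time: 18.63
ee_pos: [505.4, -297.0, 237.2]
tool_rot: [-0.001, 1.0, 0.028, -0.002]
ft_force: [-0.1, -0.7, 0.6]
grip_width: 49.8
grasp_force: 0.0
```

Call:
{"method": "jog_arm", "body": {"moves": [5, 0, 0, 0, 0.11, 5, 0, 0, 0, 0.11, 5, 0, 0, 0, 0.11, 5, 0, 0, 0, 0.11]}}

```text
time: 18.97
ee_pos: [505.9, -297.3, 238.5]
tool_rot: [-0.001, 1.0, -0.022, -0.001]
ft_force: [-0.2, -0.5, 0.4]
grip_width: 50.2
grasp_force: 0.0
```

Run:
```python
from h import *
import pickle
t=snap('wrist');save(t,'w10.png');pickle.dump(t,open('w10.pkl','wb'))
xr=jig()['rack'];xr=[xr[0]-2.6,xr[1]+4.2,xr[2]]
d=jig();d['rack']=xr;json.dump(d,open('jig.json','w'))
L=[[x,y,103] for x in(-25,25) for y in(44,56)]+[[x,y,75] for x in(-100,100) for y in (44,56)]+[[115,80,12],[-115,80,12],[75,-37,75],[75,-63,75],[-75,-37,75]]
print(np.c_[L,proj(t,loc2w(xr,L)).round(0)].astype(int).tolist())
go()
```

```text
[[-25, 44, 103, 326, 220], [-25, 56, 103, 314, 220], [25, 44, 103, 326, 170], [25, 56, 103, 313, 170], [-100, 44, 75, 325, 272], [-100, 56, 75, 315, 272], [100, 44, 75, 326, 87], [100, 56, 75, 314, 87], [115, 80, 12, 294, 79], [-115, 80, 12, 298, 257], [75, -37, 75, 408, 115], [75, -63, 75, 434, 115], [-75, -37, 75, 396, 252]]
at [ 506.  -297.4  238.9] yaw -1.616 j6 1.06 t 19.0167
```

View pics/w10.png

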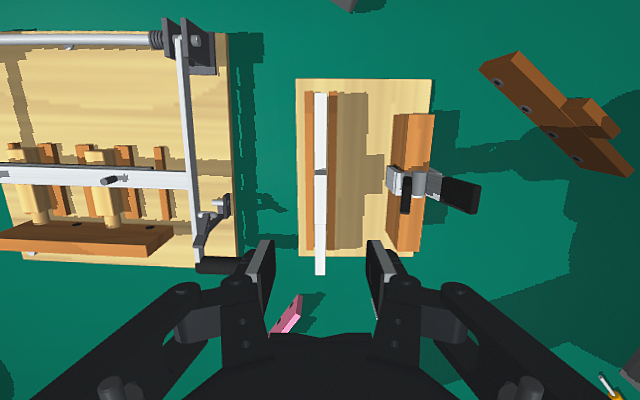

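The wrist view shows the strip from (320,92) to (320,275), with its tab at rows 174–224, so it is centred on the tool and about 4 mm short in x. The clamp is at about (400,181). Now I'll grip the tab.

```bash
python3 -c "
from h import *
go((502.4,-297,97,-1.619))"
```

```text
shift [-3.400e-01 -1.000e-02  1.419e+01] turn 0.003
at [ 506.  -297.4  238.9] yaw -1.616 j6 1.06 t 19.0167
```

Call:
{"method": "jog_arm", "body": {"moves": [5, -0.3, 0, 4, 0, 5, -0.3, 0, 8, 0, 5, -0.3, 0, 11, 0, 5, -0.3, 0, 13, 0, 5, -0.3, 0, 14.1, 0, 5, -0.3, 0, 14.1, 0, 0.3, -0.3, 0, 14.1, 0, 0.3, -0.3, 0, 14.1, 0, 0.3, -0.3, 0, 14.1, 0, 0.3, -0.3, 0, 14.1, 0, 0.3, -0.3, 0, 14.1, 0, 0.3, -0.3, 0, 14.1, 0], "grip_force": 60}}

```text
time: 20.02
ee_pos: [504.4, -298.0, 100.6]
tool_rot: [0.001, 1.0, -0.024, 0.001]
ft_force: [-0.7, 1.0, 7.2]
grip_width: 10.9
grasp_force: 59.9
```

```bash
python3 -c "
from h import *
p,M,a,st=tool();print(st['grip_width'],st['grasp_force'],st['ft_force'])
go((p[0],p[1],p[2]+110,a))"
```

```text
10.888799518648385 59.87851560115814 [-0.7127299   1.04119036  7.19121502]
shift [  0.03   0.02 -11.  ] turn -0.0
at [ 504.4 -298.   100.6] yaw -1.619 j6 1.06 t 20.0167
```

```bash
python3 -c "
from h import *
go((429,8.5,220,-.08))"
```

```text
shift [ -8.97 -30.24 -12.  ] turn -1.539
at [ 504.4 -298.   100.6] yaw -1.619 j6 1.06 t 20.0167
```

Call:
{"method": "jog_arm", "body": {"moves": [0.3, 0, 0, -3, 0, 0.3, 0, 0, -7, 0, 0.3, 0, 0, -11, 0, 0.3, 0, 0, -12, 0, 0.3, 0, 0, -12, 0, 0.3, 0, 0, -12, 0]}}

```text
time: 20.52
ee_pos: [503.0, -297.3, 218.8]
tool_rot: [0.0, 1.0, -0.024, 0.0]
ft_force: [-0.2, 0.3, -2.6]
grip_width: 10.2
grasp_force: 59.4
```

```bash
python3 -c "
from h import *
p,M,a,st=tool();print(st['grip_width'],st['grasp_force'],st['ft_force'])
go((429,8.5,220,-.08))"
```

```text
10.24893226560044 59.411829113960266 [-0.18809405  0.32675462 -2.61934909]
shift [ -8.86 -30.19  -0.13] turn -1.539
at [ 503.  -297.3  218.8] yaw -1.619 j6 1.06 t 20.5167
```

Call:
{"method": "jog_arm", "body": {"moves": [0.3, -1, -3, -0.1, -0.12, 0.3, -2, -6, -0.1, -0.24, 0.3, -3, -9, -0.1, -0.36, 0.3, -4, -12, -0.1, -0.48, 0.3, -5, -15, -0.1, -0.6, 0.3, -6, -18, -0.1, -0.72, 0.3, -7, -21, -0.1, -0.84, 0.3, -8, -24, -0.1, -0.96, 0.3, -8.9, -27, -0.1, -1.08, 0.3, -8.9, -30.2, -0.1, -1.2, 0.3, -8.9, -30.2, -0.1, -1.32, 0.3, -8.9, -30.2, -0.1, -1.44]}}

```text
time: 21.52
ee_pos: [427.0, 10.2, 217.6]
tool_rot: [-0.002, 0.764, 0.645, -0.002]
ft_force: [0.2, -0.0, -3.4]
grip_width: 10.7
grasp_force: 59.6
```

Call:
{"method": "jog_arm", "body": {"moves": [0.3, 0, 0, 0, -0.1, 0.3, 0, 0, 0, -0.1, 0.3, 0, 0, 0, -0.1, 0.3, 0, 0, 0, -0.1, 0.3, 0, 0, 0, -0.1]}}

```text
time: 21.93
ee_pos: [428.5, 8.3, 219.2]
tool_rot: [-0.0, 0.735, 0.678, -0.001]
ft_force: [-0.3, -0.1, -2.6]
grip_width: 10.4
grasp_force: 59.6
```

Run:
```python
from h import *
import pickle
t=snap('wrist');save(t,'w11.png');pickle.dump(t,open('w11.pkl','wb'))
s=snap('top');save(s,'t11.png')
p,M,a,st=tool();print(st['grip_width'],st['grasp_force'])
J=jig()['jig'];print(loc2w([0,0,-J[2]],[p-np.array([J[0],J[1],0])]).round(1))
# predicted jig features in wrist view
L=[[-76,100,75],[-76,-100,75],[-60,100,75],[-60,-100,75],[-125,134,12],[-125,-184,12]]
print(proj(t,loc2w(J,L)).round(0).tolist())
im=t['color'];print(im.shape)
g=cv2.cvtColor(im,cv2.COLOR_RGB2HSV);m=((g[:,:,1]<40)&(g[:,:,2]>120)).astype(np.uint8)
n,l,stt,ce=cv2.connectedComponentsWithStats(m);print([(stt[i].tolist(),ce[i].round(0).tolist()) for i in range(1,n) if stt[i,4]>200])
go((429.5,8.5,115,-.08),(429.5,8.5,101,-.08))
```

```text
10.470495795602723 59.613431096076965
[[-87.3   1.3 219.5]]
[[333.0, 87.0], [331.0, 283.0], [351.0, 87.0], [346.0, 282.0], [286.0, 60.0], [294.0, 309.0]]
(400, 640, 3)
[([403, 64, 179, 220, 4846], [441.0, 148.0]), ([308, 67, 25, 270, 5956], [320.0, 198.0]), ([400, 93, 18, 175, 316], [409.0, 174.0]), ([521, 103, 54, 194, 1715], [548.0, 197.0]), ([0, 120, 98, 165, 7852], [45.0, 209.0]), ([293, 238, 14, 39, 318], [300.0, 256.0]), ([335, 238, 13, 40, 305], [340.0, 256.0]), ([463, 308, 60, 12, 473], [492.0, 314.0]), ([554, 353, 38, 30, 479], [573.0, 366.0])]
shift [ 0.03  0.07 10.45] turn -0.001
shift [ 0.03  0.07 11.85] turn -0.001
at [428.8   8.3 219.5] yaw -0.081 j6 0.07 t 22.0333
```

Run:
```python
from h import *
import pickle
t=pickle.load(open('w11.pkl','rb'));J=jig()['jig']
im=t['color'];g=cv2.cvtColor(im,cv2.COLOR_RGB2HSV);m=((g[:,:,1]<40)&(g[:,:,2]>120))
for r in (60,66,67,68,69,70,80,100,150): 
    c=np.where(m[r,300:345])[0]; print(r,(c.min()+300,c.max()+300) if len(c) else None, im[r,314:330:5].tolist())
for r in (66,68):
    for z in (131,194):
        w=onplane(t,[[320,r]],z);print(r,z,loc2w([0,0,-J[2]],w-np.array([J[0],J[1],0])).round(1))
```

```text
60 None [[210, 177, 121], [206, 173, 118], [202, 169, 116], [196, 165, 112]]
66 None [[206, 171, 104], [202, 166, 102], [197, 164, 100], [191, 158, 98]]
67 (np.int64(309), np.int64(331)) [[217, 226, 235], [217, 227, 236], [216, 226, 235], [222, 231, 241]]
68 (np.int64(309), np.int64(331)) [[220, 224, 227], [221, 225, 227], [216, 221, 223], [222, 226, 229]]
69 (np.int64(308), np.int64(331)) [[220, 225, 225], [221, 225, 224], [217, 221, 220], [222, 227, 227]]
70 (np.int64(308), np.int64(331)) [[220, 224, 224], [221, 225, 225], [217, 221, 220], [221, 226, 226]]
80 (np.int64(300), np.int64(331)) [[221, 225, 225], [220, 225, 224], [217, 221, 220], [223, 227, 228]]
100 (np.int64(309), np.int64(331)) [[220, 225, 224], [220, 224, 224], [217, 220, 220], [223, 227, 227]]
150 (np.int64(309), np.int64(331)) [[219, 223, 223], [219, 223, 224], [216, 220, 220], [222, 226, 226]]
66 131 [[-87.8 108.5 131. ]]
66 194 [[-87.7  98.4 194. ]]
68 131 [[-87.8 107.2 131. ]]
68 194 [[-87.7  97.5 194. ]]
```

Call:
{"method": "jog_arm", "body": {"moves": [0.3, 0.2, 0, 4, 0, 0.3, 0.2, 0, 8, 0, 0.3, 0.2, 0, 10.5, 0, 0.3, 0.2, 0, 10.8, 0, 0.3, 0.2, 0, 11.2, 0, 0.3, 0.2, 0, 11.5, 0, 0.3, 0.2, 0, 11.8, 0, 0.3, 0.2, 0, 11.8, 0, 0.3, 0.2, 0, 11.8, 0]}}

```text
time: 22.78
ee_pos: [429.9, 10.4, 102.8]
tool_rot: [0.001, 0.735, 0.679, 0.001]
ft_force: [0.5, -0.7, -2.4]
grip_width: 10.7
grasp_force: 59.6
```

Call:
{"method": "jog_arm", "body": {"moves": [0.3, 0, 0.2, 0, 0, 0.3, 0, 0.4, 0, 0, 0.3, 0, 0.6, 0, 0, 0.3, 0, 0.8, 0, 0, 0.3, 0, 0.8, 0, 0, 0.3, 0, 0.8, 0, 0]}}

```text
time: 23.28
ee_pos: [435.3, 9.9, 101.5]
tool_rot: [-0.001, 0.735, 0.678, -0.001]
ft_force: [-5.4, 0.8, 0.7]
grip_width: 10.8
grasp_force: 60.1
```

```bash
cat > where.py <<'E'
from h import *
p,M,a,st=tool();print(st['grip_width'],st['grasp_force'],st['ft_force'],'y axis',M[:,1].round(3))
J=jig()['jig'];print('jig frame',loc2w([0,0,-J[2]],[p-np.array([J[0],J[1],0])]).round(1))
E
python3 where.py
```

```text
10.820739838892555 60.12705624103546 [-5.40000784  0.84979401  0.67174603] y axis [ 0.997 -0.079 -0.004]
jig frame [[-80.9   3.4 101.5]]
```

Call:
{"method": "jog_arm", "body": {"moves": [0.3, 0, 0, 0.2, 0, 0.3, 0, 0, 0.4, 0, 0.3, 0, 0, 0.5, 0, 0.3, 0, 0, 0.5, 0, 0.3, 0, 0, 0.5, 0]}}

```text
time: 23.7
ee_pos: [435.4, 9.8, 100.5]
tool_rot: [-0.001, 0.735, 0.678, -0.001]
ft_force: [-22.5, -0.3, 69.9]
grip_width: 10.6
grasp_force: 70.1
```

```bash
python3 where.py
```

```text
10.598061154615454 70.10207533836365 [-22.53223449  -0.28514186  69.88640917] y axis [ 0.997 -0.079 -0.003]
jig frame [[-80.8   3.3 100.5]]
```

Seated on the base and against the fence. Backing the force off, then releasing.

Call:
{"method": "jog_arm", "body": {"moves": [0.3, 0, -0.1, -0.3, 0, 0.3, 0, -0.2, -0.45, 0, 0.3, 0, -0.2, -0.45, 0]}}

```text
time: 23.95
ee_pos: [435.1, 10.0, 101.7]
tool_rot: [0.0, 0.735, 0.679, 0.0]
ft_force: [-1.7, 0.1, -1.1]
grip_width: 10.5
grasp_force: 59.8
```

Call:
{"method": "jog_arm", "body": {"moves": [3.5, 0, 0, 0, 0, 3.5, 0, 0, 0, 0, 3.5, 0, 0, 0, 0, 3.5, 0, 0, 0, 0, 3.5, 0, 0, -2, 0, 3.5, 0, 0, -5, 0, 3.5, 0, 0, -9, 0, 3.5, 0, 0, -13, 0, 3.5, 0, 0, -15, 0, 3.5, 0, 0, -15, 0, 3.5, 0, 0, -15, 0]}}

```text
time: 24.87
ee_pos: [435.9, 10.0, 252.4]
tool_rot: [0.001, 0.734, 0.679, 0.001]
ft_force: [0.3, -0.1, -0.3]
grip_width: 35.0
grasp_force: 0.0
```

```bash
python3 where.py
python3 - <<'E'
from h import *
import pickle
t=snap('wrist');save(t,'w12.png');pickle.dump(t,open('w12.pkl','wb'));J=jig()['jig']
im=t['color'];g=cv2.cvtColor(im,cv2.COLOR_RGB2HSV);m=((g[:,:,1]<40)&(g[:,:,2]>110)).astype(np.uint8)
n,l,st,ce=cv2.connectedComponentsWithStats(m);print([(st[i].tolist(),ce[i].round(0).tolist()) for i in range(1,n) if st[i,4]>300 and 250<ce[i,0]<360])
L=[[x,y,75] for x in(-88,-76,-60) for y in (100,-100)]
print(np.c_[L,proj(t,loc2w(J,L)).round(0)].astype(int).tolist())
fence=((g[:,:,0]<16)&(g[:,:,1]>110)).astype(np.uint8)
n,l,st,ce=cv2.connectedComponentsWithStats(fence);print([(st[i].tolist(),ce[i].round(0).tolist()) for i in range(1,n) if st[i,4]>300])
R_=jig()['rack'];T=loc2w(R_,[[2.7,-50,0]])[0];print(T);go((T[0],T[1],240,-1.619))
E
```

```text
34.954119603414135 0.0 [ 0.31925726 -0.14604539 -0.33007462] y axis [ 0.997 -0.079  0.003]
jig frame [[-80.3   3.6 252.4]]
[([313, 93, 12, 176, 1943], [319.0, 179.0]), ([264, 239, 21, 40, 372], [274.0, 257.0]), ([318, 294, 40, 12, 313], [337.0, 300.0])]
[[-88, 100, 75, 312, 93], [-88, -100, 75, 314, 269], [-76, 100, 75, 324, 93], [-76, -100, 75, 323, 269], [-60, 100, 75, 340, 93], [-60, -100, 75, 337, 269]]
[([324, 93, 17, 176, 2550], [332.0, 177.0]), ([346, 97, 51, 8, 400], [371.0, 101.0]), ([345, 131, 49, 16, 687], [369.0, 139.0]), ([344, 171, 47, 14, 652], [367.0, 177.0]), ([343, 207, 45, 14, 514], [364.0, 215.0])]
[ 503.75043297 -396.67431174    0.        ]
shift [-39.99  10.06   1.11] turn 1.54
at [435.   10.  251.1] yaw -0.079 j6 0.07 t 24.9167
```

Call:
{"method": "jog_arm", "body": {"moves": [8.4, 0, 0, 0, 0.12, 8.4, -4, 1, 1, 0.24, 8.4, -8, 2, 1, 0.36, 8.4, -12, 3, 1, 0.48, 8.4, -16, 4, 1, 0.6, 8.4, -20, 5, 1, 0.72, 8.4, -24, 6, 1, 0.84, 8.4, -28, 7, 1, 0.96, 8.4, -32, 8, 1, 1.08, 8.4, -36, 9, 1, 1.2, 8.4, -40, 10, 1, 1.32, 8.4, -40, 10, 1, 1.44]}}

```text
time: 25.92
ee_pos: [503.3, -402.9, 238.6]
tool_rot: [0.001, 1.0, 0.021, -0.0]
ft_force: [0.0, -0.2, -0.7]
grip_width: 83.7
grasp_force: 0.0
```

Call:
{"method": "jog_arm", "body": {"moves": [8.4, 0, 0, 0, 0.1, 8.4, 0, 0, 0, 0.1, 8.4, 0, 0, 0, 0.1, 8.4, 0, 0, 0, 0.1, 8.4, 0, 0, 0, 0.1]}}

```text
time: 26.33
ee_pos: [503.1, -396.0, 240.7]
tool_rot: [-0.0, 1.0, -0.023, -0.0]
ft_force: [0.9, -0.5, -0.1]
grip_width: 83.8
grasp_force: 0.0
```

Run:
```python
from h import *
import pickle
t=snap('wrist');save(t,'w13.png');pickle.dump(t,open('w13.pkl','wb'));X=jig()['rack']
L=[[2.7,-50,82],[2.7,-17,140],[2.7,-83,140],[75,-37,75],[75,-63,75],[-75,-37,75],[-75,-63,75]]
print(np.c_[L,proj(t,loc2w(X,L)).round(0)].astype(int).tolist())
cv2.imwrite('pics/w13c.png',cv2.resize(t['color'][60:300,180:460,::-1],None,fx=2,fy=2,interpolation=cv2.INTER_CUBIC))
go()
```

```text
[[2, -50, 82, 321, 189], [2, -17, 140, 282, 206], [2, -83, 140, 360, 206], [75, -37, 75, 308, 117], [75, -63, 75, 334, 117], [-75, -37, 75, 309, 253], [-75, -63, 75, 332, 253]]
at [ 503.2 -396.1  241. ] yaw -1.617 j6 0.93 t 26.3833
```

View pics/w13c.png

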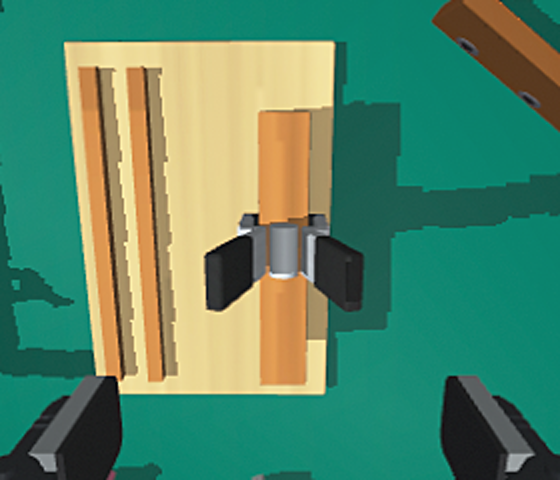

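The clamp is on the board, pivot at crop (285,252), handles at (215,282) and (353,282). It is centred on the tool and about 3 mm further along +x.

```bash
python3 -c "
from h import *
T=loc2w(jig()['rack'],[[6,-50.7,0]])[0];print(T);go((T[0],T[1],122,-1.619))"
```

```text
[ 507.01306123 -397.53178294    0.        ]
shift [ 0.39  0.13 11.9 ] turn 0.002
at [ 503.2 -396.1  241. ] yaw -1.617 j6 0.93 t 26.3833
```

Call:
{"method": "jog_arm", "body": {"moves": [8.4, 0.4, 0.1, 3, 0, 8.4, 0.4, 0.1, 6, 0, 8.4, 0.4, 0.1, 9, 0, 8.4, 0.4, 0.1, 11, 0, 8.4, 0.4, 0.1, 11.9, 0, 8.4, 0.4, 0.1, 11.9, 0, 8.4, 0.4, 0.1, 11.9, 0, 8.4, 0.4, 0.1, 11.9, 0]}}

```text
time: 27.05
ee_pos: [508.2, -398.5, 124.0]
tool_rot: [0.001, 1.0, -0.024, 0.001]
ft_force: [-0.0, 0.2, 0.2]
grip_width: 84.1
grasp_force: 0.0
```

Call:
{"method": "jog_arm", "body": {"moves": [2, 0, 0, 0, 0, 2, 0, 0, 0, 0, 2, 0, 0, 0, 0, 2, 0, 0, 0, 0, 2, 0, 0, 0, 0, 2, 0, 0, 0, 0, 2, 0, 0, 0, 0, 2, 0, 0, 0, 0], "grip_force": 40}}

```text
time: 27.72
ee_pos: [509.4, -399.0, 126.5]
tool_rot: [0.002, 1.0, -0.024, 0.003]
ft_force: [-0.6, 4.1, 18.3]
grip_width: 30.9
grasp_force: 39.5
```

Call:
{"method": "jog_arm", "body": {"moves": [2, 0, 0, -1, 0, 2, 0, 0, -3, 0, 2, 0, 0, -6, 0, 2, 0, 0, -9, 0, 2, 0, 0, -12, 0, 2, 0, 0, -14, 0, 2, 0, 0, -14, 0, 2, 0, 0, -14, 0, 2, 0, 0, -14, 0]}}

```text
time: 28.47
ee_pos: [506.5, -397.4, 261.4]
tool_rot: [-0.0, 1.0, -0.024, -0.001]
ft_force: [-0.6, -0.5, -1.3]
grip_width: 30.6
grasp_force: 40.6
```

Run:
```python
from h import *
J=jig()['jig'];T=loc2w(J,[[-74,60,0]])[0];print(T)
p,M,a,st=tool();print(st['grip_width'],st['grasp_force'],st['ft_force'])
go((T[0],T[1],268,-.08))
s=snap('top');g=cv2.cvtColor(s['color'],cv2.COLOR_RGB2HSV)
X=jig()['rack']
print('board colours',[(proj(s,loc2w(X,[[x,-50,75]]))[0].round(),s['color'][tuple(proj(s,loc2w(X,[[x,-50,75]]))[0].round().astype(int)[::-1])]) for x in(-60,-30,0,10,30,60)])
```

```text
[446.73155537  65.72178973   0.        ]
30.63037380038702 40.60026689898223 [-0.55271036 -0.49472003 -1.28509219]
shift [ -8.2  -45.97  -0.61] turn -1.539
at [ 506.5 -397.4  261.4] yaw -1.619 j6 0.94 t 28.4667
board colours [(array([417., 226.]), array([151, 149, 138], dtype=uint8)), (array([418., 216.]), array([140, 137, 126], dtype=uint8)), (array([418., 206.]), array([68, 76, 81], dtype=uint8)), (array([418., 203.]), array([134, 132, 121], dtype=uint8)), (array([418., 196.]), array([89, 90, 86], dtype=uint8)), (array([419., 187.]), array([147, 145, 133], dtype=uint8))]
```

Call:
{"method": "jog_arm", "body": {"moves": [2, -0.6, -4, -0.6, -0.12, 2, -1.3, -8, -0.6, -0.24, 2, -2, -12, -0.6, -0.36, 2, -2.7, -16, -0.6, -0.48, 2, -3.4, -20, -0.6, -0.6, 2, -4.1, -24, -0.6, -0.72, 2, -4.8, -28, -0.6, -0.84, 2, -5.5, -32, -0.6, -0.96, 2, -6.2, -36, -0.6, -1.08, 2, -6.9, -40, -0.6, -1.2, 2, -7.6, -43, -0.6, -1.32, 2, -8.2, -46, -0.6, -1.44]}}

```text
time: 29.52
ee_pos: [445.8, 67.3, 266.9]
tool_rot: [-0.001, 0.765, 0.644, -0.001]
ft_force: [0.3, -0.3, -1.6]
grip_width: 30.8
grasp_force: 40.8
```

Call:
{"method": "jog_arm", "body": {"moves": [2, 0, 0, 0, -0.1, 2, 0, 0, 0, -0.1, 2, 0, 0, 0, -0.1, 2, 0, 0, 0, -0.1, 2, 0, 0, 0, -0.1]}}

```text
time: 29.93
ee_pos: [447.4, 64.7, 267.8]
tool_rot: [-0.0, 0.736, 0.677, -0.0]
ft_force: [0.1, -0.8, -1.6]
grip_width: 30.9
grasp_force: 40.8
```

```bash
python3 where.py
python3 - <<'E'
from h import *
import pickle
t=snap('wrist');save(t,'w14.png');pickle.dump(t,open('w14.pkl','wb'))
J=jig()['jig'];T=loc2w(J,[[-73.2,60,0]])[0]
go((T[0],T[1],170,-.08),(T[0],T[1],127,-.08))
im=t['color'];g=cv2.cvtColor(im,cv2.COLOR_RGB2HSV)
fence=((g[:,:,0]<16)&(g[:,:,1]>110))
m=((g[:,:,1]<40)&(g[:,:,2]>110))
for r in (80,90,100,110,120,130,250,265,280): print(r,[tuple(np.where(k[r,280:380])[0][[0,-1]]+280) if k[r,280:380].any() else None for k in (m,fence)])
L=[[x,y,75] for x in(-88,-76,-60) for y in (100,80)];print(np.c_[L,proj(t,loc2w(J,L)).round(0)].astype(int).tolist())
E
```

```text
30.93782221741376 40.766438310965896 [ 0.07892067 -0.84106839 -1.59990808] y axis [ 0.997 -0.082 -0.001]
jig frame [[-73.3  59.1 267.8]]
shift [0.09 0.01 9.8 ] turn -0.002
shift [1.00e-01 1.00e-02 1.41e+01] turn -0.002
at [447.5  64.7 268. ] yaw -0.082 j6 0.2 t 29.9833
80 [None, None]
90 [None, None]
100 [None, None]
110 [None, None]
120 [None, None]
130 [(np.int64(289), np.int64(297)), None]
250 [(np.int64(280), np.int64(365)), (np.int64(329), np.int64(377))]
265 [(np.int64(280), np.int64(370)), (np.int64(319), np.int64(330))]
280 [(np.int64(310), np.int64(318)), (np.int64(320), np.int64(331))]
[[-88, 100, 75, 307, 147], [-88, 80, 75, 308, 164], [-76, 100, 75, 318, 147], [-76, 80, 75, 318, 164], [-60, 100, 75, 332, 147], [-60, 80, 75, 332, 164]]
```

Call:
{"method": "jog_arm", "body": {"moves": [2, 0.1, 0, 3, 0, 2, 0.1, 0, 6, 0, 2, 0.1, 0, 8.5, 0, 2, 0.1, 0, 10, 0, 2, 0.1, 0, 11, 0, 2, 0.1, 0, 12, 0, 2, 0.1, 0, 12.8, 0, 2, 0.1, 0, 13.3, 0, 2, 0.1, 0, 13.6, 0, 2, 0.1, 0, 13.6, 0]}}

```text
time: 30.82
ee_pos: [447.6, 66.5, 132.2]
tool_rot: [-0.0, 0.735, 0.679, -0.0]
ft_force: [0.2, -0.1, -1.4]
grip_width: 30.9
grasp_force: 40.8
```

```bash
python3 where.py
```

```text
30.925825008078025 40.751187480054796 [ 0.18541611 -0.10995205 -1.39655208] y axis [ 0.997 -0.079 -0.   ]
jig frame [[-73.2  60.9 132.2]]
```

Call:
{"method": "jog_arm", "body": {"moves": [2, 0, 0, 0.1, 0, 2, 0, 0, 0.2, 0, 2, 0, 0, 0.3, 0, 2, 0, 0, 0.4, 0, 2, 0, 0, 0.5, 0, 2, 0, 0, 0.5, 0]}}

```text
time: 31.32
ee_pos: [447.5, 66.6, 127.3]
tool_rot: [-0.0, 0.734, 0.679, -0.0]
ft_force: [-0.1, 0.1, -2.3]
grip_width: 30.9
grasp_force: 40.8
```

Call:
{"method": "jog_arm", "body": {"moves": [2, 0, 0, 0.1, 0, 2, 0, 0, 0.1, 0, 3.4, 0, 0, 0.1, 0, 3.8, 0, 0, 0.1, 0, 4.2, 0, 0, 0.1, 0, 4.6, 0, 0, 0.1, 0, 5, 0, 0, 0.1, 0, 5.4, 0, 0, 0.1, 0, 6, 0, 0, 0.1, 0, 7, 0, 0, 0.1, 0, 8.4, 0, 0, 0.1, 0, 8.4, 0, 0, 0.1, 0]}}

```text
time: 32.32
ee_pos: [447.4, 66.5, 126.4]
tool_rot: [-0.0, 0.734, 0.679, -0.0]
ft_force: [-0.7, -0.0, 0.2]
grip_width: 84.2
grasp_force: 0.0
```

Call:
{"method": "jog_arm", "body": {"moves": [8.4, 0, 0, 0, 0, 8.4, 0, 0, 0, 0, 8.4, 0, 0, -2, 0, 8.4, 0, 0, -5, 0, 8.4, 0, 0, -9, 0, 8.4, 0, 0, -13, 0, 8.4, 0, 0, -15, 0, 8.4, 0, 0, -15, 0, 8.4, 0, 0, -15, 0]}}

```text
time: 33.07
ee_pos: [448.1, 66.6, 277.5]
tool_rot: [0.001, 0.734, 0.679, 0.001]
ft_force: [0.1, -0.5, -0.6]
grip_width: 83.7
grasp_force: 0.0
```

```bash
python3 where.py
python3 - <<'E'
from h import *
t=snap('wrist');s=snap('scene')
a=cv2.resize(s['color'][140:290,230:400,::-1],(400,352),interpolation=cv2.INTER_CUBIC)
b=cv2.resize(t['color'][:,120:520,::-1],(400,400))[:352]
cv2.imwrite('pics/final.png',np.hstack([a,b]))
J=jig()['jig'];L=[[-74,60,82.5],[-74,100,75],[-74,-100,75],[-107,60,140],[-41,60,140]];print((proj(t,loc2w(J,L))-[120,0]).round())
E
```

```text
83.70687254560139 0.0 [ 0.12407433 -0.46475961 -0.55377999] y axis [ 0.997 -0.079  0.003]
jig frame [[-72.8  61.  277.5]]
[[199. 183.]
 [199. 148.]
 [199. 297.]
 [165. 196.]
 [233. 196.]]
```

View pics/final.png

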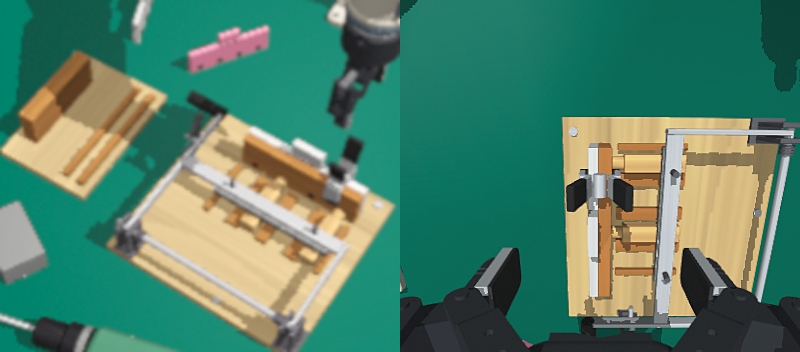

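The final view shows the clamp astride strip and fence at (600,187). Both blanks are in their slots under the latched bar, the strip is level with the fence's ends, and the robot is clear.

```bash
python3 -c "
from plant import bot
print(bot.hand_in())"
```

```text
the job is handed in; nothing more can be done
None
```

The job is handed in, though `hand_in()` returned no verdict: in the last camera view both blanks lie in their slots against the fence, the lever is held down, and the strip stands flat against the fence, ends level, with the clamp over both.

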